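# Weigh and sort torch-gas cans

### The job

Find out which of the two torch-gas cans are worth keeping: lift one out of the rack, stand it gently on the empty pan of the balance, let go and let the beam settle, and read whether it is heavier or lighter than the brass half-full check weight on the other pan. Stand it straight away upright in the green tray if it is heavier or in the red tray if it is lighter (either will do if the two all but balance), then weigh and sort the other can the same way. Do not bang the cans down, and leave the check weight and the other things on the bench alone.

Things in the scene. Friction and masses are not known exactly. Their poses are not given: they have to be found in the camera images.
- can_a: Torch-gas can: upright cylinder 52 mm in diameter, yellow with a blue band, straight side up to 124 mm above its underside, steel shoulder to 135 mm, black cap 38 mm in diameter up to the top at 155 mm. The two cans look alike; anything from nearly empty to full, 80 to 240 g. Origin: centre of the underside; z runs along the can to its cap. At the start it stands in a pipe holder of the rack, leaning 28 degrees from vertical.
- can_b: Torch-gas can identical to can_a in look and size; same origin and axes. Starts in the rack's other holder.
- rack: Fixed plywood bench rack, 133 mm (its x) by 220 mm (its y), with a back board 112 mm high at its +x edge. Two white pipe holders, 65 mm outside and 58 mm inside, 67 mm deep inside, stand at y = +55 mm (can_a) and y = -55 mm (can_b); both lean 28 degrees from vertical with their mouths towards the rack's -x side (towards the robot), so a can slides out along its own axis. Origin: on the underside, mid-width, 50 mm behind the front (-x) edge; z up.
- balance: Fixed grey two-pan trip balance, base 130 mm (x) by 330 mm (y), both pans 250 mm apart along its y, a central tower 160 mm high with a white dial and red pointer on both faces. Origin: centre of the underside; z up. The load pan is on its +y side, the pan with the check weight on its -y side. The pans stay level as the beam tilts.
- pan_top (a point): Centre of the upper face of the empty load pan, a flat steel disc 140 mm in diameter. It stands 105 mm above the bench when empty, 95 mm with the beam level and 85 mm when fully down. The pan is level and moves only up and down.
- load_pan: The steel load pan itself, on the +y side of the balance; its origin is on the pan's axis, 20 mm below the upper face.
- beam_part (a joint): Tilt of the balance beam, rad: 0 level, positive when the load pan is down (can heavier than the check weight), negative when it is up; stops at -0.08 and +0.08. Starts at -0.08 (load pan empty). About 0.03 rad per 10 g of difference, settling within about 1.5 s.
- check_weight: Loose brass check weight of 160 g (the weight of a half-full can), 33 mm in diameter, 47 mm high, standing on the weight pan. Origin: centre of the underside. To be left there.
- keep_tray: Green open plastic tray, 120 mm (its x) by 200 mm (its y), 45 mm high, walls and floor 4 mm thick, fixed to the bench, room for two cans standing side by side along its y. Origin: centre of the underside; z up. For cans heavier than the check weight.
- spent_tray: Red open plastic tray, 120 mm (its x) by 200 mm (its y), 45 mm high, walls and floor 4 mm thick, fixed to the bench, room for two cans standing side by side along its y. Origin: centre of the underside; z up. For cans lighter than the check weight.
- glue: Bystander: loose white glue bottle, 58 mm in diameter, 165 mm high. Origin: centre of the underside.
- tape: Bystander: loose roll of masking tape lying flat, 100 mm in diameter, 24 mm high. Origin: centre of the underside.
- driver: Bystander: loose screwdriver 210 mm long with a blue handle, lying along its x. Origin: underside, mid-length.
Things that resemble listed ones, but are neither listed nor needed, are in the scene too. There is more than one size of the keep_tray; the one meant has the size given above.

How it is judged:
On the way, in this order (a step that is already met when the one before it is completed fails the run):
1. one can stands upright on the load pan, let go, with the beam settled (((contact force between can_a and load_pan above 0.4 N and contact force between the fingers and can_a below 0.05 N and contact force between the arm and load_pan below 0.05 N and angle between can_a's own z axis and vertical below 0.1 rad and velocity of joint beam_part between -0.05 and 0.05 rad/s) or (contact force between can_b and load_pan above 0.4 N and contact force between the fingers and can_b below 0.05 N and contact force between the arm and load_pan below 0.05 N and angle between can_b's own z axis and vertical below 0.1 rad and velocity of joint beam_part between -0.05 and 0.05 rad/s))), for 0.5 s.
2. that can stands, let go, in the tray that suits its weight (((contact force between the fingers and can_a below 0.05 N and linear speed of can_a below 0.02 m/s and ((x of can_a in the frame of keep_tray between -0.04 and 0.04 m and y of can_a in the frame of keep_tray between -0.08 and 0.08 m and z of can_a in the frame of keep_tray below 0.012 m and angle between can_a's own z axis and vertical below 0.1 rad and contact force between can_a and keep_tray above 1.4 N) or (x of can_a in the frame of spent_tray between -0.04 and 0.04 m and y of can_a in the frame of spent_tray between -0.08 and 0.08 m and z of can_a in the frame of spent_tray below 0.012 m and angle between can_a's own z axis and vertical below 0.1 rad and contact force between can_a and spent_tray between 0.3 and 1.74 N))) or (contact force between the fingers and can_b below 0.05 N and linear speed of can_b below 0.02 m/s and ((x of can_b in the frame of keep_tray between -0.04 and 0.04 m and y of can_b in the frame of keep_tray between -0.08 and 0.08 m and z of can_b in the frame of keep_tray below 0.012 m and angle between can_b's own z axis and vertical below 0.1 rad and contact force between can_b and keep_tray above 1.4 N) or (x of can_b in the frame of spent_tray between -0.04 and 0.04 m and y of can_b in the frame of spent_tray between -0.08 and 0.08 m and z of can_b in the frame of spent_tray below 0.012 m and angle between can_b's own z axis and vertical below 0.1 rad and contact force between can_b and spent_tray between 0.3 and 1.74 N))))), for 0.2 s.
3. with the first can sorted, the other stands upright on the load pan, let go, with the beam settled ((((contact force between can_a and load_pan above 0.4 N and contact force between the fingers and can_a below 0.05 N and contact force between the arm and load_pan below 0.05 N and angle between can_a's own z axis and vertical below 0.1 rad and velocity of joint beam_part between -0.05 and 0.05 rad/s) and (contact force between the fingers and can_b below 0.05 N and linear speed of can_b below 0.02 m/s and ((x of can_b in the frame of keep_tray between -0.04 and 0.04 m and y of can_b in the frame of keep_tray between -0.08 and 0.08 m and z of can_b in the frame of keep_tray below 0.012 m and angle between can_b's own z axis and vertical below 0.1 rad and contact force between can_b and keep_tray above 1.4 N) or (x of can_b in the frame of spent_tray between -0.04 and 0.04 m and y of can_b in the frame of spent_tray between -0.08 and 0.08 m and z of can_b in the frame of spent_tray below 0.012 m and angle between can_b's own z axis and vertical below 0.1 rad and contact force between can_b and spent_tray between 0.3 and 1.74 N)))) or ((contact force between can_b and load_pan above 0.4 N and contact force between the fingers and can_b below 0.05 N and contact force between the arm and load_pan below 0.05 N and angle between can_b's own z axis and vertical below 0.1 rad and velocity of joint beam_part between -0.05 and 0.05 rad/s) and (contact force between the fingers and can_a below 0.05 N and linear speed of can_a below 0.02 m/s and ((x of can_a in the frame of keep_tray between -0.04 and 0.04 m and y of can_a in the frame of keep_tray between -0.08 and 0.08 m and z of can_a in the frame of keep_tray below 0.012 m and angle between can_a's own z axis and vertical below 0.1 rad and contact force between can_a and keep_tray above 1.4 N) or (x of can_a in the frame of spent_tray between -0.04 and 0.04 m and y of can_a in the frame of spent_tray between -0.08 and 0.08 m and z of can_a in the frame of spent_tray below 0.012 m and angle between can_a's own z axis and vertical below 0.1 rad and contact force between can_a and spent_tray between 0.3 and 1.74 N)))))), for 0.5 s.
At the end, for the whole second after the job is handed in: Both cans upright (0.1 rad), released and at rest on a tray floor: in the green tray if heavier than the 160 g check weight, in the red tray if lighter (143 to 177 g: either). Load pan empty and up, check weight still on its pan, bystanders within 30 mm (contact force between the fingers and can_a below 0.05 N and linear speed of each of can_a, can_b below 0.02 m/s and ((x of can_a in the frame of keep_tray between -0.04 and 0.04 m and y of can_a in the frame of keep_tray between -0.08 and 0.08 m and z of can_a in the frame of keep_tray below 0.012 m and angle between can_a's own z axis and vertical below 0.1 rad and contact force between can_a and keep_tray above 1.4 N) or (x of can_a in the frame of spent_tray between -0.04 and 0.04 m and y of can_a in the frame of spent_tray between -0.08 and 0.08 m and z of can_a in the frame of spent_tray below 0.012 m and angle between can_a's own z axis and vertical below 0.1 rad and contact force between can_a and spent_tray between 0.3 and 1.74 N)) and contact force between the fingers and can_b below 0.05 N and ((x of can_b in the frame of keep_tray between -0.04 and 0.04 m and y of can_b in the frame of keep_tray between -0.08 and 0.08 m and z of can_b in the frame of keep_tray below 0.012 m and angle between can_b's own z axis and vertical below 0.1 rad and contact force between can_b and keep_tray above 1.4 N) or (x of can_b in the frame of spent_tray between -0.04 and 0.04 m and y of can_b in the frame of spent_tray between -0.08 and 0.08 m and z of can_b in the frame of spent_tray below 0.012 m and angle between can_b's own z axis and vertical below 0.1 rad and contact force between can_b and spent_tray between 0.3 and 1.74 N)) and horizontal distance between check_weight and balance below 0.16 m and value of joint beam_part below -0.06 rad); the robot touches nothing.
It fails at once if a can is banged down (more than 45 N) on the pan or in a tray (contact force between any of can_a, can_b and load_pan above 45 N or contact force between any of can_a, can_b and keep_tray above 45 N or contact force between any of can_a, can_b and spent_tray above 45 N).
It fails at once if the brass check weight is touched by the arm or shifted more than 40 mm (contact force between the arm and check_weight above 0.5 N or distance of check_weight from where it was at the start of the episode above 0.04 m).
It fails at once if the glue bottle, tape roll or screwdriver is moved more than 30 mm (distance of any of glue, tape, driver from where it was at the start of the episode above 0.03 m).
It also fails if it takes over 72 s, if anything falls off the work surface, if the arm or the gripper's body presses on something with over 40 N, if the wrist force passes 120 N, or if a joint passes its speed limit or range.

### The arm

A 6-joint arm with a two-finger parallel gripper is mounted at the origin on the work surface. World frame = base frame: x ahead of the robot, y to its left, z up, the work surface at z = 0. Lengths are in m, angles in rad, forces in N, time in s.
With the tool pointing down it reaches from about 0.375 to 0.925 m from the base axis. Payload 5.7 kg.
Tool frame: the origin (TCP) lies at the very end of the fingers, on their centre line; the grasp point (between the pads) lies grip_point_offset behind it (grip_point_offset is the distance from the TCP to the grasp point, in m); z points along the fingers, y is the line along which they close (so a half turn about z gives the same grasp; the last joint's range is limited). The gripper opens to 88 mm and grips with 3 to 60 N. Pads are 20 mm wide; open, the fingers measure 115 mm over their backs; the gripper's body (75 mm by 178 mm) begins 61 mm behind the grasp point.
Start: joints at [-1.284, 0.359, 1.51, -0, 1.272, -0.115], TCP at [0.235, -0.552, 0.223] pointing down, gripper open.
Joint ranges: [-2.97, 2.97], [-1.01, 2.36], [0.21, 2.38], [-0.96, 4.11], [0.2, 2.71], [-2.98, 2.98]. Speed limits (rad/s): [2.39, 2.39, 3.14, 3.14, 3.14, 3.14].

### API

Orientations are given as a unit quaternion [x, y, z, w].
In Python, from station import read_state, capture, camera_params, job_done, grip_point_offset gives the robot as it stands.
- The arm moves only by the tool step_arm, never from a script. Its argument "commands" is a list of rows, each an object of numbers: "hand": the gripper command: -1 is shut, 1 is fully open, values between are in proportion; "tx", "ty", "tz": the shift along the tool's x, y, z in mm; "ax", "ay", "az": the turn, a rotation vector about the tool's x, y, z in rad. In form: [{"hand": .., "tx": .., "ty": .., "tz": .., "ax": .., "ay": .., "az": ..}, ...]. A call has 1 to 12 rows; each row shifts and turns the commanded pose from where the row before left it, along the tool's axes as they then stand; what a row does not reach is not made up. A row lasts 1/12 s, in which the tool goes at most 41.7 mm and 7.16 degrees, less where a joint would pass 70% of its speed; a pose out of reach is approached as far as the arm can. A call with a gripper value outside its range is refused whole. The fingers move at their own pace and stop on an object; the grip force is fixed at half the most. Time passes only in rows, so rows that do not move let the fingers close. It gives the time, the measured TCP pose, the force, the opening and the grip force at its end, in the units of the state.
- read_state(): the state, without advancing time (a new reading comes with each control period).
- capture(name): name is "side" or "top" or "wrist"; returns (picture, depth): 420x560x3 uint8, blue, green, red; 420x560 float32, m along the optical axis (not along the pixel's ray), 0 where there is no reading.
- camera_params(name): a dict with "fov_y" (degrees; the focal length in pixels is half the picture's height over the tangent of half this angle, whatever the lens; pixels are square), "cx", "cy" (the principal point, pixels), "distortion" ([k1, k2, p1, p2, k3] as OpenCV has them; the pictures are not rectified), "pose" (4x4, takes a point from camera to world coordinates). Camera axes: x right, y up, looking along -z (the intrinsics and any distortion apply to the point x, -y, -z); pixel columns grow to the right and rows downward; lengths in m; the calibration is good to about 2 mm. A picture is of the moment at which its call begins: read the wrist's pose just before it. camera_params takes no time and is no camera call; for the wrist camera it gives the pose at the moment of the call.
- job_done(): hands the job in; it is judged then, once.
The state is a dict: "time": time; "joint_pos": joint angles; "dq": joint speeds; "joint_torque": joint torques, N m; "tcp_pos": TCP position; "tcp_rot": TCP orientation; "ft_force": force on the tool from outside, world axes, zero at the start; "ft_torque": the same for the moment, N m; "gripper_width": finger opening in m; "grasp_force": force on a finger pad.
Only numpy, scipy, OpenCV 4.12 (cv2) and the standard library are available. Lean on these libraries where they do the work, as an engineer would, in place of code of your own. Each camera call takes 0.05 s, during which the arm holds its last target. There are 200 camera calls.

## Working session

There is one attempt and no reset: what is moved stays moved. The work goes in short steps, Python scripts to look and compute and a tool call to move; the robot and the scene stay as the last step left them, time stands still between calls to the robot, and variables do not carry over. Pictures are saved under pics/ and viewed, at most 10 in all, crops included, and the job is handed in when it is done.

Besides the shell and the picture viewer there is one more tool, called after ">>>" as a command line: name --argument value ..., lists and objects as JSON in quotes. step_arm: Moves the arm, as the interface text tells. Its arguments: {"type":"object","properties":{"commands":{"type":"array","items":{"type":"object","properties":{"hand":{"type":"number"},"tx":{"type":"number"},"ty":{"type":"number"},"tz":{"type":"number"},"ax":{"type":"number"},"ay":{"type":"number"},"az":{"type":"number"}}}}},"required":["commands"]}

```bash
ls; mkdir -p pics
python3 - <<'E'
from station import *
import cv2,numpy as np
for n in("side","top"):
    p,d=capture(n); cv2.imwrite(f"pics/{n}0.png",p); np.save(f"pics/{n}0.npy",d); print(n,camera_params(n))
print(read_state(),grip_point_offset)
print(camera_params("wrist"))
E
```

```text
pics
side {'fov_y': 46.70881281858055, 'cx': 279.7496874594067, 'cy': 211.62468471301636, 'distortion': array([-0.04728178,  0.        ,  0.        ,  0.        ,  0.        ]), 'pose': array([[ 0.9777325 ,  0.11600353, -0.17487805,  0.24609163],
       [-0.20866786,  0.62592843, -0.75144615, -0.9026172 ],
       [ 0.02229074,  0.77120476,  0.63619678,  0.84227103],
       [ 0.        ,  0.        ,  0.        ,  1.        ]])}
top {'fov_y': 52.879005136060904, 'cx': 279.58530063818415, 'cy': 200.9616770304388, 'distortion': array([-0.1132269,  0.       ,  0.       ,  0.       ,  0.       ]), 'pose': array([[-0.02196276,  0.99858221, -0.04848923,  0.40291982],
       [-0.99972872, -0.02231242, -0.00668165, -0.02999626],
       [-0.00775409,  0.04832933,  0.99880136,  1.16815993],
       [ 0.        ,  0.        ,  0.        ,  1.        ]])}
{'time': 0.1, 'joint_pos': array([-1.28410382e+00,  3.59400733e-01,  1.51128765e+00, -2.57427996e-05,
        1.27248004e+00, -1.15060074e-01]), 'dq': array([-0.0002322 , -0.00111475, -0.00185335,  0.00034798, -0.0012685 ,
       -0.00015443]), '
[... 183 characters left out ...]
92675]), 'tcp_rot': array([ 9.79891048e-01,  1.99531734e-01, -7.97850108e-05, -7.83931387e-04]), 'ft_force': array([ 0.12775419,  1.59604243, -0.25201854]), 'ft_torque': array([ 0.0032913 , -0.01832952,  0.03886254]), 'grasp_force': 0.0, 'gripper_width': 0.08777367352251572} 0.0187
{'fov_y': 68.7934687745319, 'cx': 276.2274183611459, 'cy': 206.35407658347, 'distortion': array([-0.06870593,  0.        ,  0.        ,  0.        ,  0.        ]), 'pose': array([[ 0.39121218,  0.88835668,  0.24036522,  0.30011962],
       [-0.92029973,  0.37797391,  0.10091651, -0.52252821],
       [-0.00120192, -0.26068781,  0.96542241,  0.3847552 ],
       [ 0.        ,  0.        ,  0.        ,  1.        ]])}
```

View pics/top0.png

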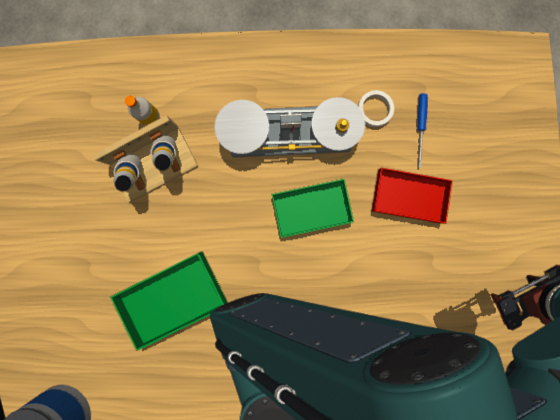

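View pics/side0.png

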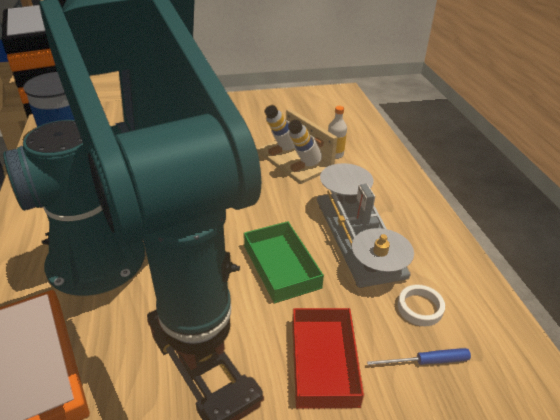

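The top view shows two cans with black caps in the rack at (123,180) and (160,157), which look alike and are the targets. The orange-capped bottle at (138,107) is the glue. Green trays are at (170,300) and (312,210), red at (412,196). The load pan is at (242,127), and the weight pan with the brass weight at (342,125).

```bash
cat > h.py <<'E'
from station import *
import cv2,numpy as np
from scipy.spatial.transform import Rotation as R
def rays(cp,uv,shape=(420,560)):
    f=shape[0]/2/np.tan(np.radians(cp["fov_y"]/2))
    K=np.array([[f,0,cp["cx"]],[0,f,cp["cy"]],[0,0,1]])
    q=cv2.undistortPoints(np.float64(uv).reshape(-1,1,2),K,cp["distortion"]).reshape(-1,2)
    d=np.c_[q[:,0],-q[:,1],-np.ones(len(q))]
    return cp["pose"][:3,3],d@cp["pose"][:3,:3].T
def plane(cp,uv,z):
    o,d=rays(cp,uv); return o+d*((z-o[2])/d[:,2])[:,None]
def pts(cp,uv,D):
    o,d=rays(cp,uv); uv=np.int32(np.round(uv)); return o+d*D[uv[:,1],uv[:,0]][:,None]
def mask(hsv,lo,hi): return cv2.inRange(hsv,np.array(lo),np.array(hi))
def comps(m,amin):
    n,l,s,c=cv2.connectedComponentsWithStats(m)
    return [np.argwhere(l==i)[:,::-1] for i in range(1,n) if s[i,4]>amin]
def tri(a,b):
    (o1,d1),(o2,d2)=a,b
    d1=d1/np.linalg.norm(d1);d2=d2/np.linalg.norm(d2)
    t=np.linalg.lstsq(np.c_[d1,-d2],o2-o1,rcond=None)[0]
    return (o1+d1*t[0]+o2+d2*t[1])/2,np.linalg.norm(o1+d1*t[0]-o2-d2*t[1])
E
python3 - <<'E'
from h import *
for n in("top","side"):
    cp=camera_params(n);im=cv2.imread(f"pics/{n}0.png");D=np.load(f"pics/{n}0.npy");h=cv2.cvtColor(im,cv2.COLOR_BGR2HSV)
    print(n)
    for nm,lo,hi in(("green",(50,120,40),(75,255,255)),("red",(0,200,60),(3,255,255)),("red2",(174,180,60),(180,255,255))):
        for c in comps(mask(h,lo,hi),300):
            P=pts(cp,c,D);P=P[(P[:,2]>.035)&(P[:,2]<.055)]
            r=cv2.minAreaRect(np.float32(P[:,:2])); print(nm,c.mean(0).round(),np.round(r[0],3),np.round(r[1],3),r[2].__round__(1),len(P))
    # all points by depth
    vv,uu=np.mgrid[0:420,0:560];uv=np.c_[uu.ravel(),vv.ravel()];P=pts(cp,uv,D);ok=D.ravel()>0
    g=im.max(2).ravel()
    # pans
    s=ok&(abs(P[:,2]-.105)<.008)&(P[:,0]>.5)&(abs(P[:,1])<.35);Q=P[s]
    # pan: fit circle near +y
    if n=="top":
        for lo,hi in(((215,95),(272,160)),((310,95),(368,155))):
            b=(uv[:,0]>=lo[0])&(uv[:,0]<=hi[0])&(uv[:,1]>=lo[1])&(uv[:,1]<=hi[1])&ok&(P[:,2]>.075)&(P[:,2]<.115)
            c,r=cv2.minEnclosingCircle(np.float32(P[b][:,:2]));print("pan",c,r,np.median(P[b][:,2]))
        roi=(uv[:,0]>90)&(uv[:,0]<205)&(uv[:,1]>90)&(uv[:,1]<215)
    else: roi=(uv[:,0]>255)&(uv[:,0]<345)&(uv[:,1]>95)&(uv[:,1]<180)
    hs=h.reshape(-1,3)
    m=(roi&ok&(g<60)&(P[:,2]>.1)).reshape(420,560).astype(np.uint8)
    for c in comps(m,15):
        q=pts(cp,c,D);print("dark",c.mean(0).round(1),len(c),np.median(q,0).round(3),"max z",np.percentile(q[:,2],95).round(3))
    np.save(f"pics/{n}P.npy",np.c_[uv,P][roi&ok])
E
python3 -c "
import cv2
a=cv2.imread('pics/top0.png')[85:215,85:285];b=cv2.imread('pics/side0.png')[90:190,250:400]
import numpy as np
cv2.imwrite('pics/crop1.png',np.hstack([cv2.resize(a,(400*1,260)),cv2.resize(b,(390,260))]))"
```

```text
top
green [312. 208.] [ 0.438 -0.109] [0.118 0.199] 10.6 297
green [169. 301.] [0.197 0.281] [0.16  0.272] 24.4 376
red [412. 196.] [ 0.465 -0.382] [0.2   0.118] 78.7 334
pan (0.6433456540107727, 0.05834246054291725) 0.08263738453388214 0.10415757749963961
pan (0.6532446146011353, -0.17243392765522003) 0.07683734595775604 0.08468598272346461
dark [162.1 162.1] 192 [0.552 0.258 0.168] max z 0.177
dark [122.8 182.9] 191 [0.503 0.355 0.168] max z 0.176
side
green [278. 261.] [ 0.436 -0.11 ] [0.119 0.204] 11.4 279
red [321. 359.] [ 0.408 -0.405] [0.061 0.166] 12.1 84
dark [271.  111.9] 91 [0.502 0.347 0.166] max z 0.174
dark [294.8 128.8] 42 [0.551 0.248 0.161] max z 0.17
```

View pics/crop1.png

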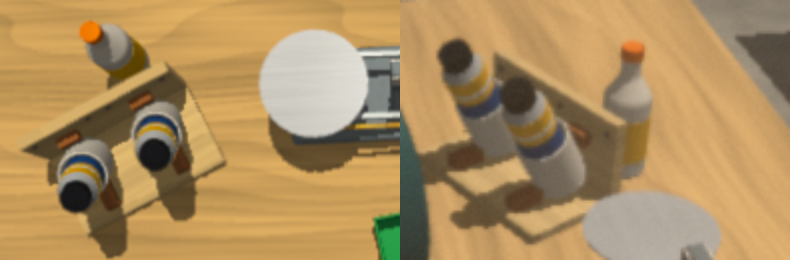

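Keep tray is the smaller green one at (312,208), measured 118×199 mm; the other is 160×272 mm. The crop shows both cans leaning towards the robot, free of the glue bottle standing behind the back board.

```bash
cat >> h.py <<'E'
def T(p,Rm): M=np.eye(4);M[:3,:3]=Rm;M[:3,3]=p;return M
def cur(): s=read_state();return T(s["tcp_pos"],R.from_quat(s["tcp_rot"]).as_matrix())
def down(yaw): # tool z down, tool x at yaw deg
    y=np.radians(yaw);x=np.array([np.cos(y),np.sin(y),0]);z=np.array([0,0,-1.]);return np.c_[x,np.cross(z,x),z]
def lean(yaw,deg=28): # tool z along can axis, downwards
    return down(yaw)@R.from_rotvec([0,np.radians(deg),0]).as_matrix()
from scipy.linalg import logm,expm
def rows(A,B,mm=35,rad=.11):
    r=np.linalg.inv(A)@B;n=int(np.ceil(max(np.linalg.norm(r[:3,3])*1000/mm,np.linalg.norm(R.from_matrix(r[:3,:3]).as_rotvec())/rad,1)))
    e=expm(np.real(logm(r))/n);print(n,"rows t",(e[:3,3]*1000).round(1),"a",R.from_matrix(e[:3,:3]).as_rotvec().round(4)," total t",(r[:3,3]*1000).round(1))
E
python3 - <<'E'
from h import *
cps={n:camera_params(n) for n in("top","side")}
im=cv2.imread("pics/top0.png");h=cv2.cvtColor(im,cv2.COLOR_BGR2HSV);D=np.load("pics/top0.npy");cp=cps["top"]
m=mask(h,(0,0,150),(180,25,255))
for c in comps(m,800):
    P=pts(cp,c,D);print(c.mean(0).round(),len(c),P.mean(0).round(3),cv2.fitEllipse(cv2.convexHull(np.float32(plane(cp,c,np.median(P[:,2]))[:,:2]).reshape(-1,1,2)*1000)))
for a,b in(((162.1,162.1),(294.8,128.8)),((122.8,182.9),(271,111.9))):
    r=[rays(cps["top"],[a]),rays(cps["side"],[b])];print("cap tri",tri((r[0][0],r[0][1][0]),(r[1][0],r[1][1][0])))
A=cur()
W1=T([.50,-.25,.33],down(27))
L=lean(27); print(L.round(3))
# mid between the two cans; hover tcp
H=T(np.array([.552,.258,.168])+L[:,2]*-.11,L)
print(H[:3,3]);rows(A,W1);rows(W1,H)
E
```

```text
[286. 124.] 4361 [ 0.651 -0.046  0.099] ((649.2849731445312, -51.59397888183594), (190.82737731933594, 390.7618408203125), 0.23989354074001312)
cap tri (array([0.55376825, 0.26213329, 0.15306621]), np.float64(7.43180260018762e-05))
cap tri (array([0.50454053, 0.35860926, 0.15994334]), np.float64(6.420340231783231e-05))
[[ 0.787  0.454  0.418]
 [ 0.401 -0.891  0.213]
 [ 0.469  0.    -0.883]]
[0.50598676 0.23455508 0.26512424]
12 rows t [ 30.6 -13.5  -9. ] a [-0.0001 -0.     -0.0058]  total t [ 362.4 -174.  -107.7]
14 rows t [ 14.8 -30.6   8.2] a [0.     0.0349 0.    ]  total t [ 225.3 -429.    64.9]
```

>>> step_arm --commands '[{"hand": 1,"tx": 30.6,"ty": -13.5,"tz": -9,"az": -0.0058},{"hand": 1,"tx": 30.6,"ty": -13.5,"tz": -9,"az": -0.0058},{"hand": 1,"tx": 30.6,"ty": -13.5,"tz": -9,"az": -0.0058},{"hand": 1,"tx": 30.6,"ty": -13.5,"tz": -9,"az": -0.0058},{"hand": 1,"tx": 30.6,"ty": -13.5,"tz": -9,"az": -0.0058},{"hand": 1,"tx": 30.6,"ty": -13.5,"tz": -9,"az": -0.0058},{"hand": 1,"tx": 30.6,"ty": -13.5,"tz": -9,"az": -0.0058},{"hand": 1,"tx": 30.6,"ty": -13.5,"tz": -9,"az": -0.0058},{"hand": 1,"tx": 30.6,"ty": -13.5,"tz": -9,"az": -0.0058},{"hand": 1,"tx": 30.6,"ty": -13.5,"tz": -9,"az": -0.0058},{"hand": 1,"tx": 30.6,"ty": -13.5,"tz": -9,"az": -0.0058},{"hand": 1,"tx": 30.6,"ty": -13.5,"tz": -9,"az": -0.0058}]'

```text
$.commands[0]: bad value
```

>>> step_arm --commands '[{"hand": 1,"tx": 14.8,"ty": -30.6,"tz": 8.2,"ay": 0.0349},{"hand": 1,"tx": 14.8,"ty": -30.6,"tz": 8.2,"ay": 0.0349},{"hand": 1,"tx": 14.8,"ty": -30.6,"tz": 8.2,"ay": 0.0349},{"hand": 1,"tx": 14.8,"ty": -30.6,"tz": 8.2,"ay": 0.0349},{"hand": 1,"tx": 14.8,"ty": -30.6,"tz": 8.2,"ay": 0.0349},{"hand": 1,"tx": 14.8,"ty": -30.6,"tz": 8.2,"ay": 0.0349},{"hand": 1,"tx": 14.8,"ty": -30.6,"tz": 8.2,"ay": 0.0349},{"hand": 1,"tx": 14.8,"ty": -30.6,"tz": 8.2,"ay": 0.0349},{"hand": 1,"tx": 14.8,"ty": -30.6,"tz": 8.2,"ay": 0.0349},{"hand": 1,"tx": 14.8,"ty": -30.6,"tz": 8.2,"ay": 0.0349},{"hand": 1,"tx": 14.8,"ty": -30.6,"tz": 8.2,"ay": 0.0349},{"hand": 1,"tx": 14.8,"ty": -30.6,"tz": 8.2,"ay": 0.0349}]'

```text
$.commands[0]: bad value
```

>>> step_arm --commands '[{"hand": 1,"tx": 14.8,"ty": -30.6,"tz": 8.2,"ay": 0.0349},{"hand": 1,"tx": 14.8,"ty": -30.6,"tz": 8.2,"ay": 0.0349},{"hand": 1},{"hand": 1},{"hand": 1}]'

```text
$.commands[0]: bad value
```

Run:
```python
from h import *
M=cur();cp=camera_params("wrist");p,d=capture("wrist");cv2.imwrite("pics/w1.png",p);np.save("pics/w1.npy",d);np.savez("pics/w1cp.npz",**{k:np.array(v) for k,v in cp.items()})
print(M.round(3),read_state()["time"],read_state()["ft_force"])
```

```text
[[ 0.92   0.391 -0.     0.234]
 [ 0.391 -0.92   0.002 -0.552]
 [ 0.    -0.002 -1.     0.222]
 [ 0.     0.     0.     1.   ]] 0.15 [ 0.02072415 -0.66035381 -0.82397553]
```

View pics/w1.png

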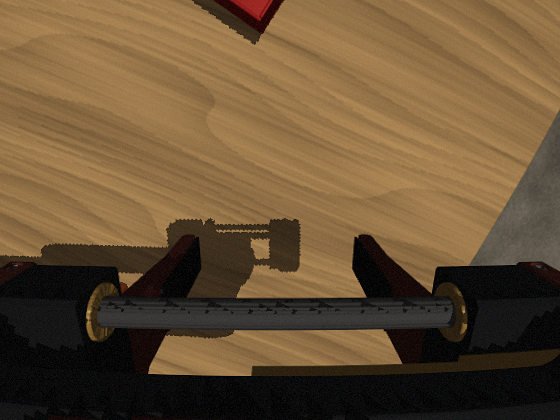

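The arm hasn't moved. This view shows only the bench, the fingers at (170,300) and (390,300), and the corner of the red tray at (250,15). Each row probably needs all seven fields.

>>> step_arm --commands '[{"hand": 1,"tx": 30.6,"ty": -13.5,"tz": -9,"ax": 0,"ay": 0,"az": -0.0058},{"hand": 1,"tx": 30.6,"ty": -13.5,"tz": -9,"ax": 0,"ay": 0,"az": -0.0058},{"hand": 1,"tx": 30.6,"ty": -13.5,"tz": -9,"ax": 0,"ay": 0,"az": -0.0058},{"hand": 1,"tx": 30.6,"ty": -13.5,"tz": -9,"ax": 0,"ay": 0,"az": -0.0058},{"hand": 1,"tx": 30.6,"ty": -13.5,"tz": -9,"ax": 0,"ay": 0,"az": -0.0058},{"hand": 1,"tx": 30.6,"ty": -13.5,"tz": -9,"ax": 0,"ay": 0,"az": -0.0058},{"hand": 1,"tx": 30.6,"ty": -13.5,"tz": -9,"ax": 0,"ay": 0,"az": -0.0058},{"hand": 1,"tx": 30.6,"ty": -13.5,"tz": -9,"ax": 0,"ay": 0,"az": -0.0058},{"hand": 1,"tx": 30.6,"ty": -13.5,"tz": -9,"ax": 0,"ay": 0,"az": -0.0058},{"hand": 1,"tx": 30.6,"ty": -13.5,"tz": -9,"ax": 0,"ay": 0,"az": -0.0058},{"hand": 1,"tx": 30.6,"ty": -13.5,"tz": -9,"ax": 0,"ay": 0,"az": -0.0058},{"hand": 1,"tx": 30.6,"ty": -13.5,"tz": -9,"ax": 0,"ay": 0,"az": -0.0058}]'

```text
time: 1.15
tcp_pos: [0.5004, -0.2493, 0.3309]
tcp_rot: [0.972, 0.234, -0.0, -0.0]
ft_force: [1.2, 0.0, -0.0]
gripper_width: 0.088
grasp_force: 0.0
```

>>> step_arm --commands '[{"hand": 1,"tx": 14.8,"ty": -30.6,"tz": 8.2,"ax": 0,"ay": 0.0349,"az": 0},{"hand": 1,"tx": 14.8,"ty": -30.6,"tz": 8.2,"ax": 0,"ay": 0.0349,"az": 0},{"hand": 1,"tx": 14.8,"ty": -30.6,"tz": 8.2,"ax": 0,"ay": 0.0349,"az": 0},{"hand": 1,"tx": 14.8,"ty": -30.6,"tz": 8.2,"ax": 0,"ay": 0.0349,"az": 0},{"hand": 1,"tx": 14.8,"ty": -30.6,"tz": 8.2,"ax": 0,"ay": 0.0349,"az": 0},{"hand": 1,"tx": 14.8,"ty": -30.6,"tz": 8.2,"ax": 0,"ay": 0.0349,"az": 0},{"hand": 1,"tx": 14.8,"ty": -30.6,"tz": 8.2,"ax": 0,"ay": 0.0349,"az": 0},{"hand": 1,"tx": 14.8,"ty": -30.6,"tz": 8.2,"ax": 0,"ay": 0.0349,"az": 0},{"hand": 1,"tx": 14.8,"ty": -30.6,"tz": 8.2,"ax": 0,"ay": 0.0349,"az": 0},{"hand": 1,"tx": 14.8,"ty": -30.6,"tz": 8.2,"ax": 0,"ay": 0.0349,"az": 0},{"hand": 1,"tx": 14.8,"ty": -30.6,"tz": 8.2,"ax": 0,"ay": 0.0349,"az": 0},{"hand": 1,"tx": 14.8,"ty": -30.6,"tz": 8.2,"ax": 0,"ay": 0.0349,"az": 0}]'

```text
time: 2.15
tcp_pos: [0.5031, 0.1648, 0.2682]
tcp_rot: [0.951, 0.228, 0.203, -0.049]
ft_force: [0.0, 1.0, -0.3]
gripper_width: 0.0876
grasp_force: 0.0
```

>>> step_arm --commands '[{"hand": 1,"tx": 14.8,"ty": -30.6,"tz": 8.2,"ax": 0,"ay": 0.0349,"az": 0},{"hand": 1,"tx": 14.8,"ty": -30.6,"tz": 8.2,"ax": 0,"ay": 0.0349,"az": 0},{"hand": 1,"tx": 0,"ty": 0,"tz": 0,"ax": 0,"ay": 0,"az": 0},{"hand": 1,"tx": 0,"ty": 0,"tz": 0,"ax": 0,"ay": 0,"az": 0},{"hand": 1,"tx": 0,"ty": 0,"tz": 0,"ax": 0,"ay": 0,"az": 0}]'

```text
time: 2.57
tcp_pos: [0.5057, 0.233, 0.2659]
tcp_rot: [0.943, 0.227, 0.235, -0.056]
ft_force: [-0.6, -0.3, 0.0]
gripper_width: 0.0876
grasp_force: 0.0
```

Run:
```python
from h import *
M=cur();cp=camera_params("wrist");p,d=capture("wrist");cv2.imwrite("pics/w2.png",p);np.save("pics/w2.npy",d);np.savez("pics/w2cp.npz",**{k:np.array(v) for k,v in cp.items()})
print(M.round(3),read_state()["time"],read_state()["joint_pos"].round(2))
t,dt=capture("top");cv2.imwrite("pics/t2.png",t)
```

```text
[[ 0.787  0.455  0.417  0.506]
 [ 0.402 -0.89   0.213  0.233]
 [ 0.469  0.    -0.883  0.266]
 [ 0.     0.     0.     1.   ]] 2.6167 [0.23 0.03 1.95 0.18 0.7  1.22]
```

View pics/w2.png

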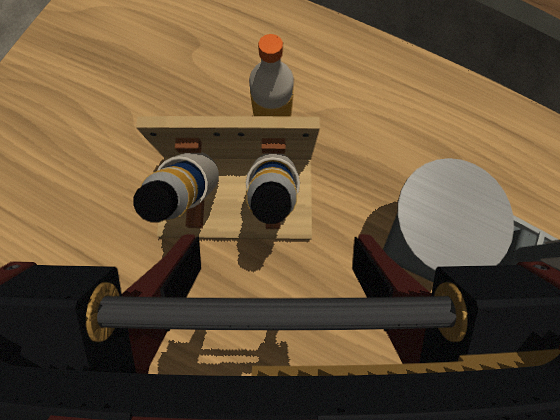

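The wrist view shows can_b's cap at (270,202), can_a's at (157,201), the pipe holders around them, the glue bottle beyond at (270,80), and the load pan at (455,215).

Run:
```python
from h import *
z=np.load("pics/w2cp.npz");cp={k:z[k] for k in z.files};cp["fov_y"]=float(cp["fov_y"])
im=cv2.imread("pics/w2.png");D=np.load("pics/w2.npy")
L=lean(27)
g=im.max(2)
for box in((245,175,300,228),(130,175,185,225)):
    m=np.zeros_like(g);x0,y0,x1,y1=box;m[y0:y1,x0:x1]=(g[y0:y1,x0:x1]<45)
    c=max(comps(m,100),key=len);P=pts(cp,c,D)
    ax=-L[:,2];s=P@ax
    top=P[s>np.percentile(s,95)-.006]
    cc=top.mean(0);u,S,v=np.linalg.svd(top-cc);n=v[2]*np.sign(v[2][2])
    Q=(P-cc)@L[:,:2]; f=((top-cc)@L[:,:2]*1000).astype(np.float32)
    print(len(c),len(top),"centre",cc.round(4),"n",n.round(3),"lean",np.degrees(np.arccos(n[2])).round(1),"yaw",np.degrees(np.arctan2(-n[1],-n[0])).round(1),"circ",cv2.minEnclosingCircle(f))
# can bodies: fit cylinder axis using points above mouth region: mean offset per slice
h=cv2.cvtColor(im,cv2.COLOR_BGR2HSV)
# pan
m=mask(h,(0,0,110),(180,30,255));m[:, :385]=0;m[:140]=0;m[275:]=0;m[:,520:]=0
c=max(comps(m,500),key=len);P=pts(cp,c,D);zz=np.median(P[:,2]);P=P[abs(P[:,2]-zz)<.006]
hu=cv2.convexHull(np.float32(P[:,:2]*1000).reshape(-1,1,2))
print("pan",zz,cv2.fitEllipse(hu),cv2.minEnclosingCircle(hu))
tp=camera_params("top");t=cv2.imread("pics/top0.png");D=np.load("pics/top0.npy");m=mask(cv2.cvtColor(t,cv2.COLOR_BGR2HSV),(0,0,150),(180,25,255));m[:,262:]=0
c=max(comps(m,500),key=len);hu=cv2.convexHull(np.float32(plane(tp,c,.105)[:,:2]*1000).reshape(-1,1,2))
pp=hu.reshape(-1,2);A=np.c_[2*pp,np.ones(len(pp))];q=np.linalg.lstsq(A[pp[:,1]>pp[:,1].min()+15],(pp**2).sum(1)[pp[:,1]>pp[:,1].min()+15],rcond=None)[0];print("pan top",q[:2],np.sqrt(q[2]+q[0]**2+q[1]**2),np.median(pts(tp,c,D)[:,2]))
```

```text
1375 1271 centre [0.5491 0.2623 0.1714] n [0.812 0.571 0.117] lean 83.3 yaw -144.9 circ ((25.939538955688477, 1.7116597890853882), 45.090694427490234)
1437 1244 centre [0.5012 0.3583 0.1731] n [-0.938  0.303  0.167] lean 80.4 yaw -17.9 circ ((29.513572692871094, 47.14329147338867), 76.41401672363281)
pan 0.10593656173567681 ((648.1226196289062, 74.12022399902344), (137.10955810546875, 139.52134704589844), 30.2304630279541) ((648.513427734375, 73.67524719238281), 70.35005187988281)
pan top [647.48793798  70.11706464] 68.45252872869291 0.10424004991880387
```

Run:
```python
from h import *
z=np.load("pics/w2cp.npz");cp={k:z[k] for k in z.files};cp["fov_y"]=float(cp["fov_y"])
im=cv2.imread("pics/w2.png");D=np.load("pics/w2.npy");L=lean(27);g=im.max(2);ax=-L[:,2];C=[]
for box in((245,175,300,228),(130,175,185,225)):
    m=np.zeros_like(g);x0,y0,x1,y1=box;m[y0:y1,x0:x1]=(g[y0:y1,x0:x1]<45)
    c=max(comps(m,100),key=len);P=pts(cp,c,D);Q=P@L;Q[:,2]*=-1
    s0=np.median(Q[:,2]);q=Q[abs(Q[:,2]-s0)<.004]
    A=np.c_[q[:,:2],np.ones(len(q))];k=np.linalg.lstsq(A,q[:,2],rcond=None)[0]
    (cx,cy),r=cv2.minEnclosingCircle(np.float32(q[:,:2]))
    ctr=L@np.array([q[:,0].mean(),q[:,1].mean(),-np.median(q[:,2])]);c2=L@np.array([cx,cy,-np.median(q[:,2])])
    print(len(q),"slope",k[:2].round(3),"mean",ctr.round(4),"circ",c2.round(4),r); C.append(c2)
d=C[1]-C[0];print("sep",np.linalg.norm(d),"yaw",np.degrees(np.arctan2(-d[0],d[1])))
```

```text
1260 slope [-0.011  0.007] mean [0.5492 0.2623 0.1705] circ [0.5486 0.262  0.1701] 0.018938004970550537
1227 slope [-0.015 -0.014] mean [0.5011 0.3596 0.1706] circ [0.5001 0.3599 0.1701] 0.019022267311811447
sep 0.10929848962740266 yaw 26.375481972799818
```

Run:
```python
from h import *
L=lean(26.7);G=T(np.array([.549,.262,.170])+L[:,2]*.0705,L);H=T(G[:3,3]-L[:,2]*.175,L)
print(G[:3,3]);rows(cur(),H);rows(H,G)
```

```text
[0.57856858 0.27687145 0.10775219]
1 rows t [ 0.3 -7.7  4.6] a [-0.0017  0.0002  0.0037]  total t [ 0.3 -7.7  4.6]
5 rows t [ 0. -0. 35.] a [ 0. -0.  0.]  total t [  0.  -0. 175.]
```

>>> step_arm --commands '[{"hand": 1,"tx": 0.3,"ty": -7.7,"tz": 4.6,"ax": -0.0017,"ay": 0,"az": 0.0037},{"hand": 1,"tx": 0,"ty": 0,"tz": 25,"ax": 0,"ay": 0,"az": 0},{"hand": 1,"tx": 0,"ty": 0,"tz": 25,"ax": 0,"ay": 0,"az": 0},{"hand": 1,"tx": 0,"ty": 0,"tz": 25,"ax": 0,"ay": 0,"az": 0},{"hand": 1,"tx": 0,"ty": 0,"tz": 25,"ax": 0,"ay": 0,"az": 0},{"hand": 1,"tx": 0,"ty": 0,"tz": 25,"ax": 0,"ay": 0,"az": 0},{"hand": 1,"tx": 0,"ty": 0,"tz": 25,"ax": 0,"ay": 0,"az": 0},{"hand": 1,"tx": 0,"ty": 0,"tz": 25,"ax": 0,"ay": 0,"az": 0},{"hand": 1,"tx": 0,"ty": 0,"tz": 0,"ax": 0,"ay": 0,"az": 0},{"hand": 1,"tx": 0,"ty": 0,"tz": 0,"ax": 0,"ay": 0,"az": 0}]'

```text
time: 3.5
tcp_pos: [0.5781, 0.2766, 0.1065]
tcp_rot: [0.945, 0.224, 0.234, -0.056]
ft_force: [-0.4, -0.3, -0.0]
gripper_width: 0.0879
grasp_force: 0.0
```

>>> step_arm --commands '[{"hand": -1,"tx": 0,"ty": 0,"tz": 0,"ax": 0,"ay": 0,"az": 0},{"hand": -1,"tx": 0,"ty": 0,"tz": 0,"ax": 0,"ay": 0,"az": 0},{"hand": -1,"tx": 0,"ty": 0,"tz": 0,"ax": 0,"ay": 0,"az": 0},{"hand": -1,"tx": 0,"ty": 0,"tz": 0,"ax": 0,"ay": 0,"az": 0},{"hand": -1,"tx": 0,"ty": 0,"tz": 0,"ax": 0,"ay": 0,"az": 0},{"hand": -1,"tx": 0,"ty": 0,"tz": 0,"ax": 0,"ay": 0,"az": 0},{"hand": -1,"tx": 0,"ty": 0,"tz": 0,"ax": 0,"ay": 0,"az": 0},{"hand": -1,"tx": 0,"ty": 0,"tz": 0,"ax": 0,"ay": 0,"az": 0}]'

```text
time: 4.17
tcp_pos: [0.5788, 0.2782, 0.1087]
tcp_rot: [0.944, 0.225, 0.236, -0.056]
ft_force: [-1.8, -3.7, 6.5]
gripper_width: 0.0517
grasp_force: 30.0
```

Run:
```python
from h import *
s=read_state();print({k:np.round(s[k],3) for k in("time","tcp_pos","ft_force","ft_torque","gripper_width","grasp_force")})
G=cur();print(G.round(3))
```

```text
{'time': np.float64(4.167), 'tcp_pos': array([0.579, 0.278, 0.109]), 'ft_force': array([-1.841, -3.657,  6.467]), 'ft_torque': array([-0.418, -0.057, -0.17 ]), 'gripper_width': np.float64(0.052), 'grasp_force': np.float64(29.955)}
[[ 0.787  0.45   0.421  0.579]
 [ 0.397 -0.893  0.212  0.278]
 [ 0.471  0.    -0.882  0.109]
 [ 0.     0.     0.     1.   ]]
```

Run:
```python
from h import *
G=cur();P=G.copy();P[:3,3]-=G[:3,2]*.144
N=T([.648,.072,.285],down(27));print(P[:3,3]);rows(P,N,mm=25,rad=.06)
```

```text
[0.51816774 0.24762717 0.23573041]
9 rows t [ 5.4 23.9 -4.2] a [ 0.0001 -0.0545 -0.0004]  total t [ 55.6 215.3 -26. ]
```

>>> step_arm --commands '[{"hand": -1,"tx": 0,"ty": 0,"tz": -6,"ax": 0,"ay": 0,"az": 0},{"hand": -1,"tx": 0,"ty": 0,"tz": -14,"ax": 0,"ay": 0,"az": 0},{"hand": -1,"tx": 0,"ty": 0,"tz": -20,"ax": 0,"ay": 0,"az": 0},{"hand": -1,"tx": 0,"ty": 0,"tz": -20,"ax": 0,"ay": 0,"az": 0},{"hand": -1,"tx": 0,"ty": 0,"tz": -20,"ax": 0,"ay": 0,"az": 0},{"hand": -1,"tx": 0,"ty": 0,"tz": -20,"ax": 0,"ay": 0,"az": 0},{"hand": -1,"tx": 0,"ty": 0,"tz": -20,"ax": 0,"ay": 0,"az": 0},{"hand": -1,"tx": 0,"ty": 0,"tz": -20,"ax": 0,"ay": 0,"az": 0},{"hand": -1,"tx": 0,"ty": 0,"tz": -4,"ax": 0,"ay": 0,"az": 0},{"hand": -1,"tx": 0,"ty": 0,"tz": 0,"ax": 0,"ay": 0,"az": 0},{"hand": -1,"tx": 0,"ty": 0,"tz": 0,"ax": 0,"ay": 0,"az": 0}]'

```text
time: 5.08
tcp_pos: [0.5172, 0.2476, 0.2342]
tcp_rot: [0.944, 0.225, 0.235, -0.056]
ft_force: [0.2, -0.3, -2.2]
gripper_width: 0.0517
grasp_force: 29.9
```

Run:
```python
from h import *
s=read_state();print({k:np.round(s[k],3) for k in("time","tcp_pos","ft_force","ft_torque","gripper_width","grasp_force")})
rows(cur(),T([.648,.072,.285],down(27)),mm=25,rad=.06)
```

```text
{'time': np.float64(5.083), 'tcp_pos': array([0.517, 0.248, 0.234]), 'ft_force': array([ 0.209, -0.321, -2.168]), 'ft_torque': array([-0.246,  0.312, -0.037]), 'gripper_width': np.float64(0.052), 'grasp_force': np.float64(29.923)}
9 rows t [ 5.6 24.  -4.4] a [ 0.     -0.0542 -0.0004]  total t [ 57.1 215.7 -27.4]
```

>>> step_arm --commands '[{"hand": -1,"tx": 5.6,"ty": 24,"tz": -4.4,"ax": 0,"ay": -0.0542,"az": -0.0004},{"hand": -1,"tx": 5.6,"ty": 24,"tz": -4.4,"ax": 0,"ay": -0.0542,"az": -0.0004},{"hand": -1,"tx": 5.6,"ty": 24,"tz": -4.4,"ax": 0,"ay": -0.0542,"az": -0.0004},{"hand": -1,"tx": 5.6,"ty": 24,"tz": -4.4,"ax": 0,"ay": -0.0542,"az": -0.0004},{"hand": -1,"tx": 5.6,"ty": 24,"tz": -4.4,"ax": 0,"ay": -0.0542,"az": -0.0004},{"hand": -1,"tx": 5.6,"ty": 24,"tz": -4.4,"ax": 0,"ay": -0.0542,"az": -0.0004},{"hand": -1,"tx": 5.6,"ty": 24,"tz": -4.4,"ax": 0,"ay": -0.0542,"az": -0.0004},{"hand": -1,"tx": 5.6,"ty": 24,"tz": -4.4,"ax": 0,"ay": -0.0542,"az": -0.0004},{"hand": -1,"tx": 5.6,"ty": 24,"tz": -4.4,"ax": 0,"ay": -0.0542,"az": -0.0004},{"hand": -1,"tx": 0,"ty": 0,"tz": 0,"ax": 0,"ay": 0,"az": 0},{"hand": -1,"tx": 0,"ty": 0,"tz": 0,"ax": 0,"ay": 0,"az": 0},{"hand": -1,"tx": 0,"ty": 0,"tz": 0,"ax": 0,"ay": 0,"az": 0}]'

```text
time: 6.08
tcp_pos: [0.6481, 0.0724, 0.2837]
tcp_rot: [0.972, 0.233, -0.001, -0.001]
ft_force: [-0.1, -0.3, -1.8]
gripper_width: 0.0519
grasp_force: 29.9
```

Run:
```python
from h import *
s=read_state();print({k:np.round(s[k],3) for k in("time","tcp_pos","ft_force","ft_torque","gripper_width","grasp_force")});print(cur().round(3))
c=[]
for n in("wrist","side"):
    p,d=capture(n);c.append(p if n=="wrist" else cv2.resize(p[80:300,250:450],(382,420)))
cv2.imwrite("pics/p1.png",cv2.resize(np.hstack(c),(800,357)))
```

```text
{'time': np.float64(6.083), 'tcp_pos': array([0.648, 0.072, 0.284]), 'ft_force': array([-0.087, -0.314, -1.81 ]), 'ft_torque': array([-0.048,  0.026,  0.003]), 'gripper_width': np.float64(0.052), 'grasp_force': np.float64(29.922)}
[[ 0.891  0.454 -0.002  0.648]
 [ 0.454 -0.891  0.001  0.072]
 [-0.002 -0.002 -1.     0.284]
 [ 0.     0.     0.     1.   ]]
```

View pics/p1.png

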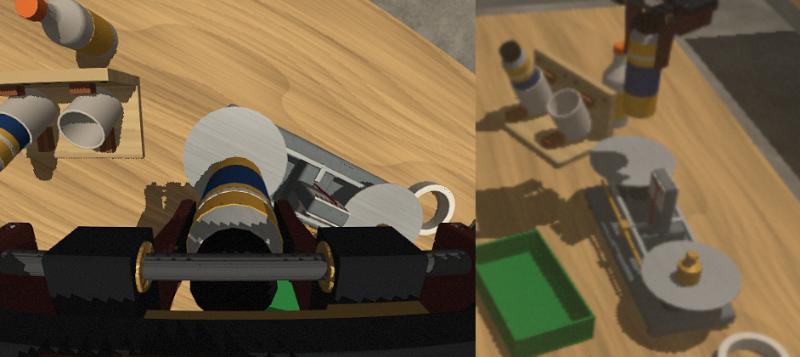

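Left: the can is held upright over the load pan at (235,200). Right: it hangs straight over the pan at (640,90), with the brass weight undisturbed at (690,265).

>>> step_arm --commands '[{"hand": -1,"tx": 0,"ty": 0,"tz": 15,"ax": 0,"ay": 0,"az": 0},{"hand": -1,"tx": 0,"ty": 0,"tz": 20,"ax": 0,"ay": 0,"az": 0},{"hand": -1,"tx": 0,"ty": 0,"tz": 20,"ax": 0,"ay": 0,"az": 0},{"hand": -1,"tx": 0,"ty": 0,"tz": 15,"ax": 0,"ay": 0,"az": 0},{"hand": -1,"tx": 0,"ty": 0,"tz": 10,"ax": 0,"ay": 0,"az": 0},{"hand": -1,"tx": 0,"ty": 0,"tz": 5,"ax": 0,"ay": 0,"az": 0},{"hand": -1,"tx": 0,"ty": 0,"tz": 3,"ax": 0,"ay": 0,"az": 0},{"hand": -1,"tx": 0,"ty": 0,"tz": 3,"ax": 0,"ay": 0,"az": 0},{"hand": -1,"tx": 0,"ty": 0,"tz": 3,"ax": 0,"ay": 0,"az": 0},{"hand": -1,"tx": 0,"ty": 0,"tz": 3,"ax": 0,"ay": 0,"az": 0},{"hand": -1,"tx": 0,"ty": 0,"tz": 2,"ax": 0,"ay": 0,"az": 0},{"hand": -1,"tx": 0,"ty": 0,"tz": 0,"ax": 0,"ay": 0,"az": 0}]'

```text
time: 7.18
tcp_pos: [0.6492, 0.0719, 0.1871]
tcp_rot: [0.972, 0.233, 0.001, 0.0]
ft_force: [0.1, 0.3, -1.3]
gripper_width: 0.0516
grasp_force: 29.9
```

>>> step_arm --commands '[{"hand": -1,"tx": 0,"ty": 0,"tz": 0,"ax": 0,"ay": 0,"az": 0},{"hand": -1,"tx": 0,"ty": 0,"tz": 0,"ax": 0,"ay": 0,"az": 0},{"hand": -1,"tx": 0,"ty": 0,"tz": 0,"ax": 0,"ay": 0,"az": 0},{"hand": -1,"tx": 0,"ty": 0,"tz": 0,"ax": 0,"ay": 0,"az": 0}]'

```text
time: 7.52
tcp_pos: [0.6492, 0.0719, 0.1873]
tcp_rot: [0.972, 0.233, 0.001, 0.0]
ft_force: [1.2, -0.2, -1.2]
gripper_width: 0.0516
grasp_force: 29.9
```

>>> step_arm --commands '[{"hand": -1,"tx": 0,"ty": 0,"tz": 3,"ax": 0,"ay": 0,"az": 0},{"hand": -1,"tx": 0,"ty": 0,"tz": 3,"ax": 0,"ay": 0,"az": 0},{"hand": -1,"tx": 0,"ty": 0,"tz": 0,"ax": 0,"ay": 0,"az": 0},{"hand": -1,"tx": 0,"ty": 0,"tz": 0,"ax": 0,"ay": 0,"az": 0},{"hand": -1,"tx": 0,"ty": 0,"tz": 0,"ax": 0,"ay": 0,"az": 0}]'

```text
time: 7.93
tcp_pos: [0.6487, 0.072, 0.1808]
tcp_rot: [0.972, 0.233, 0.0, 0.0]
ft_force: [0.7, 0.4, 0.3]
gripper_width: 0.0516
grasp_force: 29.9
```

Run:
```python
from h import *
s=read_state();print({k:np.round(s[k],3) for k in("time","tcp_pos","ft_force","ft_torque")})
cp=camera_params("wrist");p,d=capture("wrist");cv2.imwrite("pics/w3.png",p)
# pan height from wrist depth (light grey pixels near the pan) and top camera
h=cv2.cvtColor(p,cv2.COLOR_BGR2HSV);vv,uu=np.mgrid[0:420,0:560];uv=np.c_[uu.ravel(),vv.ravel()];P=pts(cp,uv,d)
r=np.hypot(P[:,0]-.648,P[:,1]-.072);k=(r>.03)&(r<.066)&(P[:,2]>.07)&(P[:,2]<.12)&(d.ravel()>0)
print(k.sum(),np.percentile(P[k][:,2],[10,50,90]))
```

```text
{'time': np.float64(7.933), 'tcp_pos': array([0.649, 0.072, 0.181]), 'ft_force': array([0.72 , 0.403, 0.341]), 'ft_torque': array([ 0.044,  0.042, -0.077])}
9980 [0.09553636 0.09639578 0.09724638]
```

>>> step_arm --commands '[{"hand": 1,"tx": 0,"ty": 0,"tz": 0,"ax": 0,"ay": 0,"az": 0},{"hand": 1,"tx": 0,"ty": 0,"tz": 0,"ax": 0,"ay": 0,"az": 0},{"hand": 1,"tx": 0,"ty": 0,"tz": 0,"ax": 0,"ay": 0,"az": 0},{"hand": 1,"tx": 0,"ty": 0,"tz": 0,"ax": 0,"ay": 0,"az": 0},{"hand": 1,"tx": 0,"ty": 0,"tz": 0,"ax": 0,"ay": 0,"az": 0},{"hand": 1,"tx": 0,"ty": 0,"tz": 0,"ax": 0,"ay": 0,"az": 0},{"hand": 1,"tx": 0,"ty": 0,"tz": 0,"ax": 0,"ay": 0,"az": 0},{"hand": 1,"tx": 0,"ty": 0,"tz": 0,"ax": 0,"ay": 0,"az": 0},{"hand": 1,"tx": 0,"ty": 0,"tz": 0,"ax": 0,"ay": 0,"az": 0},{"hand": 1,"tx": 0,"ty": 0,"tz": 0,"ax": 0,"ay": 0,"az": 0},{"hand": 1,"tx": 0,"ty": 0,"tz": 0,"ax": 0,"ay": 0,"az": 0},{"hand": 1,"tx": 0,"ty": 0,"tz": 0,"ax": 0,"ay": 0,"az": 0}]'

```text
time: 8.98
tcp_pos: [0.6489, 0.0719, 0.181]
tcp_rot: [0.972, 0.233, 0.0, 0.0]
ft_force: [-1.2, 0.2, -0.7]
gripper_width: 0.0881
grasp_force: 0.0
```

>>> step_arm --commands '[{"hand": 1,"tx": 0,"ty": 0,"tz": 0,"ax": 0,"ay": 0,"az": 0},{"hand": 1,"tx": 0,"ty": 0,"tz": 0,"ax": 0,"ay": 0,"az": 0},{"hand": 1,"tx": 0,"ty": 0,"tz": 0,"ax": 0,"ay": 0,"az": 0},{"hand": 1,"tx": 0,"ty": 0,"tz": 0,"ax": 0,"ay": 0,"az": 0},{"hand": 1,"tx": 0,"ty": 0,"tz": 0,"ax": 0,"ay": 0,"az": 0},{"hand": 1,"tx": 0,"ty": 0,"tz": 0,"ax": 0,"ay": 0,"az": 0},{"hand": 1,"tx": 0,"ty": 0,"tz": 0,"ax": 0,"ay": 0,"az": 0},{"hand": 1,"tx": 0,"ty": 0,"tz": 0,"ax": 0,"ay": 0,"az": 0},{"hand": 1,"tx": 0,"ty": 0,"tz": 0,"ax": 0,"ay": 0,"az": 0},{"hand": 1,"tx": 0,"ty": 0,"tz": 0,"ax": 0,"ay": 0,"az": 0},{"hand": 1,"tx": 0,"ty": 0,"tz": 0,"ax": 0,"ay": 0,"az": 0},{"hand": 1,"tx": 0,"ty": 0,"tz": 0,"ax": 0,"ay": 0,"az": 0}]'

```text
time: 9.98
tcp_pos: [0.6489, 0.0719, 0.181]
tcp_rot: [0.972, 0.233, 0.0, 0.0]
ft_force: [0.7, 0.8, 0.2]
gripper_width: 0.0875
grasp_force: 0.0
```

```bash
cat >> h.py <<'E'
def panz(name):
    cp=camera_params("wrist");p,d=capture("wrist");cv2.imwrite(name,p)
    vv,uu=np.mgrid[0:420,0:560];uv=np.c_[uu.ravel(),vv.ravel()];P=pts(cp,uv,d)
    r=np.hypot(P[:,0]-.648,P[:,1]-.072);k=(r>.03)&(r<.066)&(P[:,2]>.07)&(P[:,2]<.12)&(d.ravel()>0)
    print("pan z",k.sum(),np.percentile(P[k][:,2],[10,50,90]))
    return p,d,cp
E
python3 - <<'E'
from h import *
s=read_state();print({k:np.round(s[k],3) for k in("time","tcp_pos","ft_force","ft_torque","gripper_width")})
p,d,cp=panz("pics/w4.png")
q,_=capture("side");cv2.imwrite("pics/p2.png",cv2.resize(np.hstack([p,cv2.resize(q[80:300,250:450],(382,420))]),(800,357)))
E
```

```text
{'time': np.float64(9.983), 'tcp_pos': array([0.649, 0.072, 0.181]), 'ft_force': array([0.672, 0.802, 0.215]), 'ft_torque': array([-0.039,  0.019,  0.014]), 'gripper_width': np.float64(0.088)}
pan z 9988 [0.08490452 0.08576904 0.0866304 ]
```

View pics/p2.png

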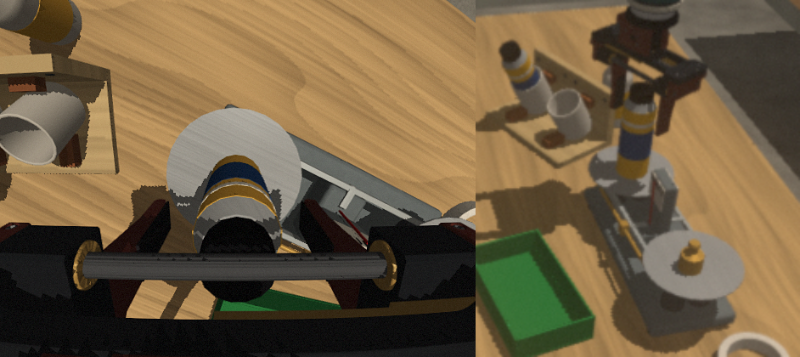

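The pan has dropped to z 0.0858 (fully down), so can_b is heavier and goes in the green tray. The can stands upright on the pan at (240,215) between the open fingers.

>>> step_arm --commands '[{"hand": 1,"tx": 0,"ty": 0,"tz": 5,"ax": 0,"ay": 0,"az": 0},{"hand": 1,"tx": 0,"ty": 0,"tz": 4,"ax": 0,"ay": 0,"az": 0},{"hand": 1,"tx": 0,"ty": 0,"tz": 0,"ax": 0,"ay": 0,"az": 0},{"hand": -1,"tx": 0,"ty": 0,"tz": 0,"ax": 0,"ay": 0,"az": 0},{"hand": -1,"tx": 0,"ty": 0,"tz": 0,"ax": 0,"ay": 0,"az": 0},{"hand": -1,"tx": 0,"ty": 0,"tz": 0,"ax": 0,"ay": 0,"az": 0},{"hand": -1,"tx": 0,"ty": 0,"tz": 0,"ax": 0,"ay": 0,"az": 0},{"hand": -1,"tx": 0,"ty": 0,"tz": 0,"ax": 0,"ay": 0,"az": 0},{"hand": -1,"tx": 0,"ty": 0,"tz": 0,"ax": 0,"ay": 0,"az": 0},{"hand": -1,"tx": 0,"ty": 0,"tz": 0,"ax": 0,"ay": 0,"az": 0},{"hand": -1,"tx": 0,"ty": 0,"tz": 0,"ax": 0,"ay": 0,"az": 0}]'

```text
time: 11.0
tcp_pos: [0.649, 0.0719, 0.1721]
tcp_rot: [0.972, 0.233, 0.001, 0.0]
ft_force: [-0.5, 0.0, 0.6]
gripper_width: 0.0517
grasp_force: 30.0
```

>>> step_arm --commands '[{"hand": -1,"tx": 0,"ty": 0,"tz": -5,"ax": 0,"ay": 0,"az": 0},{"hand": -1,"tx": 0,"ty": 0,"tz": -10,"ax": 0,"ay": 0,"az": 0},{"hand": -1,"tx": 0,"ty": 0,"tz": -20,"ax": 0,"ay": 0,"az": 0},{"hand": -1,"tx": 0,"ty": 0,"tz": -25,"ax": 0,"ay": 0,"az": 0},{"hand": -1,"tx": 0,"ty": 0,"tz": -25,"ax": 0,"ay": 0,"az": 0},{"hand": -1,"tx": 0,"ty": 0,"tz": -20,"ax": 0,"ay": 0,"az": 0},{"hand": -1,"tx": 0,"ty": 0,"tz": -10,"ax": 0,"ay": 0,"az": 0},{"hand": -1,"tx": 0,"ty": 0,"tz": 0,"ax": 0,"ay": 0,"az": 0},{"hand": -1,"tx": 0,"ty": 0,"tz": 0,"ax": 0,"ay": 0,"az": 0}]'

```text
time: 11.75
tcp_pos: [0.6486, 0.072, 0.2871]
tcp_rot: [0.972, 0.233, 0.001, 0.0]
ft_force: [0.5, 0.2, -3.0]
gripper_width: 0.0516
grasp_force: 30.0
```

Run:
```python
from h import *
s=read_state();print({k:np.round(s[k],3) for k in("time","tcp_pos","ft_force","ft_torque","gripper_width")});print(cur().round(3)[:3,:3])
rows(cur(),T([.445,-.154,.285],down(27)),mm=26)
```

```text
{'time': np.float64(11.75), 'tcp_pos': array([0.649, 0.072, 0.287]), 'ft_force': array([ 0.461,  0.172, -2.976]), 'ft_torque': array([-0.035,  0.07 , -0.005]), 'gripper_width': np.float64(0.052)}
[[ 0.891  0.454  0.001]
 [ 0.454 -0.891 -0.   ]
 [ 0.001  0.001 -1.   ]]
12 rows t [-23.7   9.1   0.2] a [ 0.0001 -0.0001 -0.    ]  total t [-284.   109.     1.8]
```

>>> step_arm --commands '[{"hand": -1,"tx": -23.7,"ty": 9.1,"tz": 0,"ax": 0,"ay": 0,"az": 0},{"hand": -1,"tx": -23.7,"ty": 9.1,"tz": 0,"ax": 0,"ay": 0,"az": 0},{"hand": -1,"tx": -23.7,"ty": 9.1,"tz": 0,"ax": 0,"ay": 0,"az": 0},{"hand": -1,"tx": -23.7,"ty": 9.1,"tz": 0,"ax": 0,"ay": 0,"az": 0},{"hand": -1,"tx": -23.7,"ty": 9.1,"tz": 0,"ax": 0,"ay": 0,"az": 0},{"hand": -1,"tx": -23.7,"ty": 9.1,"tz": 0,"ax": 0,"ay": 0,"az": 0},{"hand": -1,"tx": -23.7,"ty": 9.1,"tz": 0,"ax": 0,"ay": 0,"az": 0},{"hand": -1,"tx": -23.7,"ty": 9.1,"tz": 0,"ax": 0,"ay": 0,"az": 0},{"hand": -1,"tx": -23.7,"ty": 9.1,"tz": 0,"ax": 0,"ay": 0,"az": 0},{"hand": -1,"tx": -23.7,"ty": 9.1,"tz": 0,"ax": 0,"ay": 0,"az": 0},{"hand": -1,"tx": -23.7,"ty": 9.1,"tz": 0,"ax": 0,"ay": 0,"az": 0},{"hand": -1,"tx": -23.7,"ty": 9.1,"tz": 0,"ax": 0,"ay": 0,"az": 0}]'

```text
time: 12.75
tcp_pos: [0.4427, -0.1545, 0.285]
tcp_rot: [0.972, 0.233, -0.001, -0.001]
ft_force: [0.0, -0.5, -1.5]
gripper_width: 0.0516
grasp_force: 30.0
```

>>> step_arm --commands '[{"hand": -1,"tx": 0,"ty": 0,"tz": 0,"ax": 0,"ay": 0,"az": 0},{"hand": -1,"tx": 0,"ty": 0,"tz": 0,"ax": 0,"ay": 0,"az": 0},{"hand": -1,"tx": 0,"ty": 0,"tz": 0,"ax": 0,"ay": 0,"az": 0}]'

```text
time: 13.0
tcp_pos: [0.4445, -0.1538, 0.2858]
tcp_rot: [0.973, 0.233, -0.0, -0.001]
ft_force: [-0.3, 0.5, -2.0]
gripper_width: 0.0517
grasp_force: 30.0
```

Run:
```python
from h import *
s=read_state();print({k:np.round(s[k],4) for k in("time","tcp_pos","ft_force","joint_pos")})
cp=camera_params("wrist");p,d=capture("wrist");cv2.imwrite("pics/w5.png",p)
h=cv2.cvtColor(p,cv2.COLOR_BGR2HSV);c=np.vstack(comps(mask(h,(50,100,30),(75,255,255)),300));P=pts(cp,c,d)
t=P[(P[:,2]>.037)&(P[:,2]<.055)];print("rim",np.median(t[:,2]),cv2.minAreaRect(np.float32(t[:,:2])),"floor",np.median(P[P[:,2]<.02][:,2]))
```

```text
{'time': np.float64(13.0), 'tcp_pos': array([ 0.4445, -0.1538,  0.2858]), 'ft_force': array([-0.2552,  0.4643, -2.0141]), 'joint_pos': array([-4.8100e-01,  1.1190e-01,  1.6852e+00,  1.0000e-03,  1.3455e+00,
        6.1940e-01])}
rim 0.045313383342033275 ((0.3657410144805908, 0.015413403511047363), (0.16153831779956818, 0.5100831985473633), 36.30839538574219) floor 0.004930899160090069
```

>>> step_arm --commands '[{"hand": -1,"tx": 0,"ty": 0,"tz": 15,"ax": 0,"ay": 0,"az": 0},{"hand": -1,"tx": 0,"ty": 0,"tz": 25,"ax": 0,"ay": 0,"az": 0},{"hand": -1,"tx": 0,"ty": 0,"tz": 30,"ax": 0,"ay": 0,"az": 0},{"hand": -1,"tx": 0,"ty": 0,"tz": 30,"ax": 0,"ay": 0,"az": 0},{"hand": -1,"tx": 0,"ty": 0,"tz": 30,"ax": 0,"ay": 0,"az": 0},{"hand": -1,"tx": 0,"ty": 0,"tz": 25,"ax": 0,"ay": 0,"az": 0},{"hand": -1,"tx": 0,"ty": 0,"tz": 15,"ax": 0,"ay": 0,"az": 0},{"hand": -1,"tx": 0,"ty": 0,"tz": 10,"ax": 0,"ay": 0,"az": 0},{"hand": -1,"tx": 0,"ty": 0,"tz": 7,"ax": 0,"ay": 0,"az": 0},{"hand": -1,"tx": 0,"ty": 0,"tz": 3,"ax": 0,"ay": 0,"az": 0},{"hand": -1,"tx": 0,"ty": 0,"tz": 0,"ax": 0,"ay": 0,"az": 0},{"hand": -1,"tx": 0,"ty": 0,"tz": 0,"ax": 0,"ay": 0,"az": 0}]'

```text
time: 14.05
tcp_pos: [0.4457, -0.1543, 0.0972]
tcp_rot: [0.972, 0.233, 0.001, 0.0]
ft_force: [-0.3, -0.7, -1.9]
gripper_width: 0.0519
grasp_force: 30.0
```

>>> step_arm --commands '[{"hand": -1,"tx": 0,"ty": 0,"tz": 1,"ax": 0,"ay": 0,"az": 0},{"hand": -1,"tx": 0,"ty": 0,"tz": 1,"ax": 0,"ay": 0,"az": 0},{"hand": -1,"tx": 0,"ty": 0,"tz": 1,"ax": 0,"ay": 0,"az": 0},{"hand": -1,"tx": 0,"ty": 0,"tz": 0,"ax": 0,"ay": 0,"az": 0},{"hand": -1,"tx": 0,"ty": 0,"tz": 0,"ax": 0,"ay": 0,"az": 0}]'

```text
time: 14.47
tcp_pos: [0.445, -0.1545, 0.094]
tcp_rot: [0.972, 0.233, 0.001, 0.0]
ft_force: [-1.4, -0.2, -1.0]
gripper_width: 0.0514
grasp_force: 30.0
```

>>> step_arm --commands '[{"hand": -1,"tx": 0,"ty": 0,"tz": 1,"ax": 0,"ay": 0,"az": 0},{"hand": -1,"tx": 0,"ty": 0,"tz": 1,"ax": 0,"ay": 0,"az": 0},{"hand": -1,"tx": 0,"ty": 0,"tz": 1,"ax": 0,"ay": 0,"az": 0},{"hand": -1,"tx": 0,"ty": 0,"tz": 0,"ax": 0,"ay": 0,"az": 0},{"hand": -1,"tx": 0,"ty": 0,"tz": 0,"ax": 0,"ay": 0,"az": 0}]'

```text
time: 14.88
tcp_pos: [0.4452, -0.1545, 0.0911]
tcp_rot: [0.972, 0.233, 0.001, 0.0]
ft_force: [-2.0, -0.2, 3.3]
gripper_width: 0.0519
grasp_force: 30.0
```

>>> step_arm --commands '[{"hand": 1,"tx": 0,"ty": 0,"tz": 0,"ax": 0,"ay": 0,"az": 0},{"hand": 1,"tx": 0,"ty": 0,"tz": 0,"ax": 0,"ay": 0,"az": 0},{"hand": 1,"tx": 0,"ty": 0,"tz": 0,"ax": 0,"ay": 0,"az": 0},{"hand": 1,"tx": 0,"ty": 0,"tz": 0,"ax": 0,"ay": 0,"az": 0},{"hand": 1,"tx": 0,"ty": 0,"tz": 0,"ax": 0,"ay": 0,"az": 0},{"hand": 1,"tx": 0,"ty": 0,"tz": 0,"ax": 0,"ay": 0,"az": 0},{"hand": 1,"tx": 0,"ty": 0,"tz": 0,"ax": 0,"ay": 0,"az": 0},{"hand": 1,"tx": 0,"ty": 0,"tz": 0,"ax": 0,"ay": 0,"az": 0},{"hand": 1,"tx": 0,"ty": 0,"tz": -15,"ax": 0,"ay": 0,"az": 0},{"hand": 1,"tx": 0,"ty": 0,"tz": -25,"ax": 0,"ay": 0,"az": 0},{"hand": 1,"tx": 0,"ty": 0,"tz": -30,"ax": 0,"ay": 0,"az": 0},{"hand": 1,"tx": 0,"ty": 0,"tz": -30,"ax": 0,"ay": 0,"az": 0}]'

```text
time: 15.88
tcp_pos: [0.4442, -0.154, 0.1915]
tcp_rot: [0.972, 0.233, -0.0, -0.0]
ft_force: [0.6, -0.3, 0.3]
gripper_width: 0.0877
grasp_force: 0.0
```

>>> step_arm --commands '[{"hand": 1,"tx": 0,"ty": 0,"tz": -30,"ax": 0,"ay": 0,"az": 0},{"hand": 1,"tx": 0,"ty": 0,"tz": -30,"ax": 0,"ay": 0,"az": 0},{"hand": 1,"tx": 0,"ty": 0,"tz": -30,"ax": 0,"ay": 0,"az": 0},{"hand": 1,"tx": 0,"ty": 0,"tz": -20,"ax": 0,"ay": 0,"az": 0},{"hand": 1,"tx": 0,"ty": 0,"tz": 0,"ax": 0,"ay": 0,"az": 0},{"hand": 1,"tx": 0,"ty": 0,"tz": 0,"ax": 0,"ay": 0,"az": 0},{"hand": 1,"tx": 0,"ty": 0,"tz": 0,"ax": 0,"ay": 0,"az": 0}]'

```text
time: 16.47
tcp_pos: [0.4441, -0.154, 0.2997]
tcp_rot: [0.972, 0.233, -0.0, -0.0]
ft_force: [-0.1, 0.7, -0.3]
gripper_width: 0.088
grasp_force: 0.0
```

Run:
```python
from h import *
s=read_state();print({k:np.round(s[k],4) for k in("time","tcp_pos","ft_force","gripper_width")})
c=[]
for n in("wrist","side"):
    p,d=capture(n);c.append(p if n=="wrist" else cv2.resize(p[60:320,230:450],(355,420)))
cv2.imwrite("pics/p3.png",cv2.resize(np.hstack(c),(800,367)))
L=lean(26.5);G=T(np.array([.5003,.3598,.170])+L[:,2]*.0705,L);H=T(G[:3,3]-L[:,2]*.175,L)
print(H[:3,3],G[:3,3]);rows(cur(),H,mm=33);rows(H,G)
```

```text
{'time': np.float64(16.4667), 'tcp_pos': array([ 0.4441, -0.154 ,  0.2997]), 'ft_force': array([-0.1452,  0.6612, -0.2553]), 'gripper_width': np.float64(0.088)}
[0.45639472 0.33790963 0.26226802] [0.52992031 0.37456814 0.10775219]
15 rows t [ 14.7 -28.9   6. ] a [-0.0003  0.0327  0.0005]  total t [ 234.3 -432.5   37.5]
5 rows t [ 0. -0. 35.] a [ 0. -0.  0.]  total t [  0.   0. 175.]
```

View pics/p3.png

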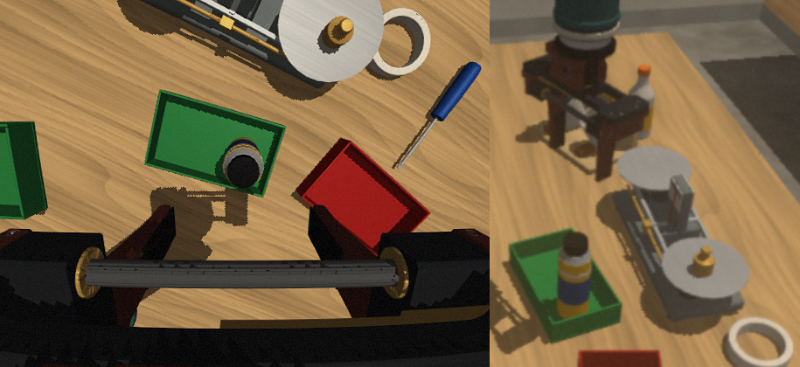

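The can stands upright in the small green tray at (242,165), with room beside it. On to can_a.

>>> step_arm --commands '[{"hand": 1,"tx": 14.7,"ty": -28.9,"tz": 6,"ax": -0.0003,"ay": 0.0327,"az": 0.0005},{"hand": 1,"tx": 14.7,"ty": -28.9,"tz": 6,"ax": -0.0003,"ay": 0.0327,"az": 0.0005},{"hand": 1,"tx": 14.7,"ty": -28.9,"tz": 6,"ax": -0.0003,"ay": 0.0327,"az": 0.0005},{"hand": 1,"tx": 14.7,"ty": -28.9,"tz": 6,"ax": -0.0003,"ay": 0.0327,"az": 0.0005},{"hand": 1,"tx": 14.7,"ty": -28.9,"tz": 6,"ax": -0.0003,"ay": 0.0327,"az": 0.0005},{"hand": 1,"tx": 14.7,"ty": -28.9,"tz": 6,"ax": -0.0003,"ay": 0.0327,"az": 0.0005},{"hand": 1,"tx": 14.7,"ty": -28.9,"tz": 6,"ax": -0.0003,"ay": 0.0327,"az": 0.0005},{"hand": 1,"tx": 14.7,"ty": -28.9,"tz": 6,"ax": -0.0003,"ay": 0.0327,"az": 0.0005},{"hand": 1,"tx": 14.7,"ty": -28.9,"tz": 6,"ax": -0.0003,"ay": 0.0327,"az": 0.0005},{"hand": 1,"tx": 14.7,"ty": -28.9,"tz": 6,"ax": -0.0003,"ay": 0.0327,"az": 0.0005},{"hand": 1,"tx": 14.7,"ty": -28.9,"tz": 6,"ax": -0.0003,"ay": 0.0327,"az": 0.0005},{"hand": 1,"tx": 14.7,"ty": -28.9,"tz": 6,"ax": -0.0003,"ay": 0.0327,"az": 0.0005}]'

```text
time: 17.57
tcp_pos: [0.4525, 0.2399, 0.2598]
tcp_rot: [0.954, 0.226, 0.19, -0.044]
ft_force: [-0.1, -0.7, 0.4]
gripper_width: 0.0879
grasp_force: 0.0
```

>>> step_arm --commands '[{"hand": 1,"tx": 14.7,"ty": -28.9,"tz": 6,"ax": -0.0003,"ay": 0.0327,"az": 0.0005},{"hand": 1,"tx": 14.7,"ty": -28.9,"tz": 6,"ax": -0.0003,"ay": 0.0327,"az": 0.0005},{"hand": 1,"tx": 14.7,"ty": -28.9,"tz": 6,"ax": -0.0003,"ay": 0.0327,"az": 0.0005},{"hand": 1,"tx": 0,"ty": 0,"tz": 0,"ax": 0,"ay": 0,"az": 0},{"hand": 1,"tx": 0,"ty": 0,"tz": 0,"ax": 0,"ay": 0,"az": 0},{"hand": 1,"tx": 0,"ty": 0,"tz": 0,"ax": 0,"ay": 0,"az": 0}]'

```text
time: 18.07
tcp_pos: [0.4566, 0.3368, 0.2614]
tcp_rot: [0.944, 0.223, 0.236, -0.054]
ft_force: [-0.4, 0.6, 0.1]
gripper_width: 0.0879
grasp_force: 0.0
```

Run:
```python
from h import *
M=cur();cp=camera_params("wrist");im,D=capture("wrist");cv2.imwrite("pics/w6.png",im)
L=lean(26.5)
g=im.max(2);m=(g<45).astype(np.uint8);m[235:]=0
for c in comps(m,300):
    P=pts(cp,c,D);Q=P@L;s0=np.median(Q[:,2]);q=Q[abs(Q[:,2]-s0)<.004]
    (cx,cy),r=cv2.minEnclosingCircle(np.float32(q[:,:2]));print(c.mean(0).round(),len(c),(L@[cx,cy,s0]).round(4),round(r,4))
G=T(np.array([.5003,.3598,.170])+L[:,2]*.0705,L);H=T(G[:3,3]-L[:,2]*.175,L);print(M[:3,3],H[:3,3]);rows(M,H);rows(M,G,200,1)
```

```text
[491.  31.] 6761 [ 1.9869 -0.1155 -0.7465] 0.3699
[484. 214.] 1032 [0.6399 0.1056 0.0253] 0.0261
[275. 204.] 1447 [0.4998 0.3605 0.1702] 0.0189
[0.45658713 0.33676358 0.26140443] [0.45639472 0.33790963 0.26226802]
1 rows t [ 0.7 -1.1 -0.6] a [0.0028 0.0007 0.0025]  total t [ 0.7 -1.1 -0.6]
1 rows t [  0.8  -1.6 174.4] a [0.0028 0.0007 0.0025]  total t [  0.8  -1.6 174.4]
```

Cap re-measured at (0.500, 0.3605, 0.170), which matches.

>>> step_arm --commands '[{"hand": 1,"tx": 0.5,"ty": -1.5,"tz": 0,"ax": 0.0028,"ay": 0.0007,"az": 0.0025},{"hand": 1,"tx": 0,"ty": 0,"tz": 25,"ax": 0,"ay": 0,"az": 0},{"hand": 1,"tx": 0,"ty": 0,"tz": 25,"ax": 0,"ay": 0,"az": 0},{"hand": 1,"tx": 0,"ty": 0,"tz": 25,"ax": 0,"ay": 0,"az": 0},{"hand": 1,"tx": 0,"ty": 0,"tz": 25,"ax": 0,"ay": 0,"az": 0},{"hand": 1,"tx": 0,"ty": 0,"tz": 25,"ax": 0,"ay": 0,"az": 0},{"hand": 1,"tx": 0,"ty": 0,"tz": 25,"ax": 0,"ay": 0,"az": 0},{"hand": 1,"tx": 0,"ty": 0,"tz": 24,"ax": 0,"ay": 0,"az": 0},{"hand": 1,"tx": 0,"ty": 0,"tz": 0,"ax": 0,"ay": 0,"az": 0},{"hand": 1,"tx": 0,"ty": 0,"tz": 0,"ax": 0,"ay": 0,"az": 0}]'

```text
time: 18.95
tcp_pos: [0.5309, 0.3741, 0.1086]
tcp_rot: [0.945, 0.221, 0.236, -0.055]
ft_force: [-0.2, 0.0, 1.1]
gripper_width: 0.0875
grasp_force: 0.0
```

>>> step_arm --commands '[{"hand": -1,"tx": 0,"ty": 0,"tz": 0,"ax": 0,"ay": 0,"az": 0},{"hand": -1,"tx": 0,"ty": 0,"tz": 0,"ax": 0,"ay": 0,"az": 0},{"hand": -1,"tx": 0,"ty": 0,"tz": 0,"ax": 0,"ay": 0,"az": 0},{"hand": -1,"tx": 0,"ty": 0,"tz": 0,"ax": 0,"ay": 0,"az": 0},{"hand": -1,"tx": 0,"ty": 0,"tz": 0,"ax": 0,"ay": 0,"az": 0},{"hand": -1,"tx": 0,"ty": 0,"tz": 0,"ax": 0,"ay": 0,"az": 0},{"hand": -1,"tx": 0,"ty": 0,"tz": 0,"ax": 0,"ay": 0,"az": 0},{"hand": -1,"tx": 0,"ty": 0,"tz": 0,"ax": 0,"ay": 0,"az": 0}]'

```text
time: 19.62
tcp_pos: [0.5311, 0.3759, 0.1106]
tcp_rot: [0.944, 0.222, 0.238, -0.056]
ft_force: [-2.3, -1.5, 6.9]
gripper_width: 0.0517
grasp_force: 30.0
```

>>> step_arm --commands '[{"hand": -1,"tx": 0,"ty": 0,"tz": -6,"ax": 0,"ay": 0,"az": 0},{"hand": -1,"tx": 0,"ty": 0,"tz": -14,"ax": 0,"ay": 0,"az": 0},{"hand": -1,"tx": 0,"ty": 0,"tz": -20,"ax": 0,"ay": 0,"az": 0},{"hand": -1,"tx": 0,"ty": 0,"tz": -20,"ax": 0,"ay": 0,"az": 0},{"hand": -1,"tx": 0,"ty": 0,"tz": -20,"ax": 0,"ay": 0,"az": 0},{"hand": -1,"tx": 0,"ty": 0,"tz": -20,"ax": 0,"ay": 0,"az": 0},{"hand": -1,"tx": 0,"ty": 0,"tz": -20,"ax": 0,"ay": 0,"az": 0},{"hand": -1,"tx": 0,"ty": 0,"tz": -20,"ax": 0,"ay": 0,"az": 0},{"hand": -1,"tx": 0,"ty": 0,"tz": -4,"ax": 0,"ay": 0,"az": 0},{"hand": -1,"tx": 0,"ty": 0,"tz": 0,"ax": 0,"ay": 0,"az": 0},{"hand": -1,"tx": 0,"ty": 0,"tz": 0,"ax": 0,"ay": 0,"az": 0}]'

```text
time: 20.53
tcp_pos: [0.4697, 0.3452, 0.2361]
tcp_rot: [0.944, 0.222, 0.237, -0.056]
ft_force: [0.3, 0.7, -2.1]
gripper_width: 0.0516
grasp_force: 30.0
```

Run:
```python
from h import *
rows(cur(),T([.648,.072,.285],down(27)),mm=30,rad=.06)
```

```text
11 rows t [ 4.4 29.5 -3.4] a [ 0.0002 -0.0447 -0.0009]  total t [ 56.6 324.  -25.4]
```

>>> step_arm --commands '[{"hand": -1,"tx": 4.4,"ty": 29.5,"tz": -3.4,"ax": 0.0002,"ay": -0.0447,"az": -0.0009},{"hand": -1,"tx": 4.4,"ty": 29.5,"tz": -3.4,"ax": 0.0002,"ay": -0.0447,"az": -0.0009},{"hand": -1,"tx": 4.4,"ty": 29.5,"tz": -3.4,"ax": 0.0002,"ay": -0.0447,"az": -0.0009},{"hand": -1,"tx": 4.4,"ty": 29.5,"tz": -3.4,"ax": 0.0002,"ay": -0.0447,"az": -0.0009},{"hand": -1,"tx": 4.4,"ty": 29.5,"tz": -3.4,"ax": 0.0002,"ay": -0.0447,"az": -0.0009},{"hand": -1,"tx": 4.4,"ty": 29.5,"tz": -3.4,"ax": 0.0002,"ay": -0.0447,"az": -0.0009},{"hand": -1,"tx": 4.4,"ty": 29.5,"tz": -3.4,"ax": 0.0002,"ay": -0.0447,"az": -0.0009},{"hand": -1,"tx": 4.4,"ty": 29.5,"tz": -3.4,"ax": 0.0002,"ay": -0.0447,"az": -0.0009},{"hand": -1,"tx": 4.4,"ty": 29.5,"tz": -3.4,"ax": 0.0002,"ay": -0.0447,"az": -0.0009},{"hand": -1,"tx": 4.4,"ty": 29.5,"tz": -3.4,"ax": 0.0002,"ay": -0.0447,"az": -0.0009},{"hand": -1,"tx": 4.4,"ty": 29.5,"tz": -3.4,"ax": 0.0002,"ay": -0.0447,"az": -0.0009},{"hand": -1,"tx": 0,"ty": 0,"tz": 0,"ax": 0,"ay": 0,"az": 0}]'

```text
time: 21.53
tcp_pos: [0.6533, 0.0672, 0.2826]
tcp_rot: [0.973, 0.232, -0.001, 0.001]
ft_force: [0.8, 1.0, -1.2]
gripper_width: 0.0519
grasp_force: 30.0
```

>>> step_arm --commands '[{"hand": -1,"tx": 0,"ty": 0,"tz": 0,"ax": 0,"ay": 0,"az": 0},{"hand": -1,"tx": 0,"ty": 0,"tz": 0,"ax": 0,"ay": 0,"az": 0},{"hand": -1,"tx": 0,"ty": 0,"tz": 0,"ax": 0,"ay": 0,"az": 0}]'

```text
time: 21.78
tcp_pos: [0.6472, 0.0726, 0.2837]
tcp_rot: [0.972, 0.234, -0.001, -0.001]
ft_force: [-0.4, 0.3, -2.5]
gripper_width: 0.0515
grasp_force: 30.0
```

Run:
```python
from h import *
print(cur().round(4));rows(cur(),T([.648,.072,.285],down(27)));panz("pics/w7.png")
```

```text
[[ 0.8905  0.4549 -0.0021  0.6472]
 [ 0.4549 -0.8905  0.001   0.0726]
 [-0.0014 -0.0018 -1.      0.2837]
 [ 0.      0.      0.      1.    ]]
1 rows t [ 0.4  0.9 -1.3] a [-0.0018  0.0014  0.001 ]  total t [ 0.4  0.9 -1.3]
pan z 6110 [0.10482974 0.10580225 0.10672129]
```

>>> step_arm --commands '[{"hand": -1,"tx": 0.4,"ty": 0.9,"tz": 15,"ax": 0,"ay": 0,"az": 0},{"hand": -1,"tx": 0,"ty": 0,"tz": 20,"ax": 0,"ay": 0,"az": 0},{"hand": -1,"tx": 0,"ty": 0,"tz": 20,"ax": 0,"ay": 0,"az": 0},{"hand": -1,"tx": 0,"ty": 0,"tz": 15,"ax": 0,"ay": 0,"az": 0},{"hand": -1,"tx": 0,"ty": 0,"tz": 10,"ax": 0,"ay": 0,"az": 0},{"hand": -1,"tx": 0,"ty": 0,"tz": 5,"ax": 0,"ay": 0,"az": 0},{"hand": -1,"tx": 0,"ty": 0,"tz": 3,"ax": 0,"ay": 0,"az": 0},{"hand": -1,"tx": 0,"ty": 0,"tz": 3,"ax": 0,"ay": 0,"az": 0},{"hand": -1,"tx": 0,"ty": 0,"tz": 3,"ax": 0,"ay": 0,"az": 0},{"hand": -1,"tx": 0,"ty": 0,"tz": 3,"ax": 0,"ay": 0,"az": 0},{"hand": -1,"tx": 0,"ty": 0,"tz": 3,"ax": 0,"ay": 0,"az": 0},{"hand": -1,"tx": 0,"ty": 0,"tz": 2,"ax": 0,"ay": 0,"az": 0}]'

```text
time: 22.83
tcp_pos: [0.6497, 0.0713, 0.1834]
tcp_rot: [0.972, 0.234, 0.001, -0.0]
ft_force: [0.7, -0.1, -0.8]
gripper_width: 0.0519
grasp_force: 30.0
```

>>> step_arm --commands '[{"hand": -1,"tx": 0,"ty": 0,"tz": 0,"ax": 0,"ay": 0,"az": 0},{"hand": -1,"tx": 0,"ty": 0,"tz": 0,"ax": 0,"ay": 0,"az": 0},{"hand": -1,"tx": 0,"ty": 0,"tz": 0,"ax": 0,"ay": 0,"az": 0},{"hand": -1,"tx": 0,"ty": 0,"tz": 0,"ax": 0,"ay": 0,"az": 0}]'

```text
time: 23.17
tcp_pos: [0.6494, 0.0712, 0.1833]
tcp_rot: [0.972, 0.234, 0.0, -0.0]
ft_force: [0.9, -0.2, 0.1]
gripper_width: 0.052
grasp_force: 30.0
```

Run:
```python
from h import *
s=read_state();print(s["tcp_pos"],s["ft_force"]);panz("pics/w8.png")
```

```text
[0.6494176  0.07124542 0.18333013] [ 0.90404401 -0.15997838  0.08580164]
pan z 9921 [0.09688435 0.09774135 0.09860698]
```

Contact is made with the pan at 0.098. Releasing, then waiting for the beam to settle.

>>> step_arm --commands '[{"hand": 1,"tx": 0,"ty": 0,"tz": 0,"ax": 0,"ay": 0,"az": 0},{"hand": 1,"tx": 0,"ty": 0,"tz": 0,"ax": 0,"ay": 0,"az": 0},{"hand": 1,"tx": 0,"ty": 0,"tz": 0,"ax": 0,"ay": 0,"az": 0},{"hand": 1,"tx": 0,"ty": 0,"tz": 0,"ax": 0,"ay": 0,"az": 0},{"hand": 1,"tx": 0,"ty": 0,"tz": 0,"ax": 0,"ay": 0,"az": 0},{"hand": 1,"tx": 0,"ty": 0,"tz": 0,"ax": 0,"ay": 0,"az": 0},{"hand": 1,"tx": 0,"ty": 0,"tz": 0,"ax": 0,"ay": 0,"az": 0},{"hand": 1,"tx": 0,"ty": 0,"tz": 0,"ax": 0,"ay": 0,"az": 0},{"hand": 1,"tx": 0,"ty": 0,"tz": 0,"ax": 0,"ay": 0,"az": 0},{"hand": 1,"tx": 0,"ty": 0,"tz": 0,"ax": 0,"ay": 0,"az": 0},{"hand": 1,"tx": 0,"ty": 0,"tz": 0,"ax": 0,"ay": 0,"az": 0},{"hand": 1,"tx": 0,"ty": 0,"tz": 0,"ax": 0,"ay": 0,"az": 0}]'

```text
time: 24.22
tcp_pos: [0.6491, 0.0712, 0.1831]
tcp_rot: [0.972, 0.234, 0.0, -0.0]
ft_force: [-0.5, 0.6, 0.4]
gripper_width: 0.0882
grasp_force: 0.0
```

>>> step_arm --commands '[{"hand": 1,"tx": 0,"ty": 0,"tz": 0,"ax": 0,"ay": 0,"az": 0},{"hand": 1,"tx": 0,"ty": 0,"tz": 0,"ax": 0,"ay": 0,"az": 0},{"hand": 1,"tx": 0,"ty": 0,"tz": 0,"ax": 0,"ay": 0,"az": 0},{"hand": 1,"tx": 0,"ty": 0,"tz": 0,"ax": 0,"ay": 0,"az": 0},{"hand": 1,"tx": 0,"ty": 0,"tz": 0,"ax": 0,"ay": 0,"az": 0},{"hand": 1,"tx": 0,"ty": 0,"tz": 0,"ax": 0,"ay": 0,"az": 0},{"hand": 1,"tx": 0,"ty": 0,"tz": 0,"ax": 0,"ay": 0,"az": 0},{"hand": 1,"tx": 0,"ty": 0,"tz": 0,"ax": 0,"ay": 0,"az": 0},{"hand": 1,"tx": 0,"ty": 0,"tz": 0,"ax": 0,"ay": 0,"az": 0},{"hand": 1,"tx": 0,"ty": 0,"tz": 0,"ax": 0,"ay": 0,"az": 0},{"hand": 1,"tx": 0,"ty": 0,"tz": 0,"ax": 0,"ay": 0,"az": 0},{"hand": 1,"tx": 0,"ty": 0,"tz": 0,"ax": 0,"ay": 0,"az": 0}]'

```text
time: 25.22
tcp_pos: [0.6491, 0.0713, 0.183]
tcp_rot: [0.972, 0.234, 0.0, -0.0]
ft_force: [0.0, 0.3, -0.2]
gripper_width: 0.0879
grasp_force: 0.0
```

Run:
```python
from h import *
s=read_state();print(s["tcp_pos"],s["ft_force"],s["gripper_width"]);panz("pics/w9.png")
```

```text
[0.64909761 0.07125205 0.18302303] [ 0.02305997  0.29157547 -0.20739356] 0.08785941861579923
pan z 10269 [0.089486   0.09034592 0.09120906]
```

>>> step_arm --commands '[{"hand": 1,"tx": 0,"ty": 0,"tz": 0,"ax": 0,"ay": 0,"az": 0},{"hand": 1,"tx": 0,"ty": 0,"tz": 0,"ax": 0,"ay": 0,"az": 0},{"hand": 1,"tx": 0,"ty": 0,"tz": 0,"ax": 0,"ay": 0,"az": 0},{"hand": 1,"tx": 0,"ty": 0,"tz": 0,"ax": 0,"ay": 0,"az": 0},{"hand": 1,"tx": 0,"ty": 0,"tz": 0,"ax": 0,"ay": 0,"az": 0},{"hand": 1,"tx": 0,"ty": 0,"tz": 0,"ax": 0,"ay": 0,"az": 0},{"hand": 1,"tx": 0,"ty": 0,"tz": 0,"ax": 0,"ay": 0,"az": 0},{"hand": 1,"tx": 0,"ty": 0,"tz": 0,"ax": 0,"ay": 0,"az": 0},{"hand": 1,"tx": 0,"ty": 0,"tz": 0,"ax": 0,"ay": 0,"az": 0},{"hand": 1,"tx": 0,"ty": 0,"tz": 0,"ax": 0,"ay": 0,"az": 0},{"hand": 1,"tx": 0,"ty": 0,"tz": 0,"ax": 0,"ay": 0,"az": 0},{"hand": 1,"tx": 0,"ty": 0,"tz": 0,"ax": 0,"ay": 0,"az": 0}]'

```text
time: 26.27
tcp_pos: [0.6491, 0.0713, 0.1831]
tcp_rot: [0.972, 0.234, 0.0, -0.0]
ft_force: [-0.9, -1.0, -0.2]
gripper_width: 0.0878
grasp_force: 0.0
```

Run:
```python
from h import *
panz("pics/w10.png")
```

```text
pan z 10270 [0.08949322 0.09034101 0.09120735]
```

The pan is steady at 0.0903, below level (about 0.0958 on this reading), so can_a is heavier and also goes in the green tray.

>>> step_arm --commands '[{"hand": 1,"tx": 0,"ty": 0,"tz": 4,"ax": 0,"ay": 0,"az": 0},{"hand": 1,"tx": 0,"ty": 0,"tz": 3,"ax": 0,"ay": 0,"az": 0},{"hand": 1,"tx": 0,"ty": 0,"tz": 0,"ax": 0,"ay": 0,"az": 0},{"hand": -1,"tx": 0,"ty": 0,"tz": 0,"ax": 0,"ay": 0,"az": 0},{"hand": -1,"tx": 0,"ty": 0,"tz": 0,"ax": 0,"ay": 0,"az": 0},{"hand": -1,"tx": 0,"ty": 0,"tz": 0,"ax": 0,"ay": 0,"az": 0},{"hand": -1,"tx": 0,"ty": 0,"tz": 0,"ax": 0,"ay": 0,"az": 0},{"hand": -1,"tx": 0,"ty": 0,"tz": 0,"ax": 0,"ay": 0,"az": 0},{"hand": -1,"tx": 0,"ty": 0,"tz": 0,"ax": 0,"ay": 0,"az": 0},{"hand": -1,"tx": 0,"ty": 0,"tz": 0,"ax": 0,"ay": 0,"az": 0},{"hand": -1,"tx": 0,"ty": 0,"tz": 0,"ax": 0,"ay": 0,"az": 0}]'

```text
time: 27.23
tcp_pos: [0.6492, 0.0713, 0.1761]
tcp_rot: [0.972, 0.234, 0.0, -0.0]
ft_force: [-0.5, 0.8, 0.2]
gripper_width: 0.0513
grasp_force: 30.0
```

Run:
```python
from h import *
print(read_state()["tcp_pos"]);panz("pics/w11.png")
```

```text
[0.64921095 0.07125297 0.1761483 ]
pan z 9914 [0.08934835 0.0902226  0.09108361]
```

>>> step_arm --commands '[{"hand": -1,"tx": 0,"ty": 0,"tz": -5,"ax": 0,"ay": 0,"az": 0},{"hand": -1,"tx": 0,"ty": 0,"tz": -10,"ax": 0,"ay": 0,"az": 0},{"hand": -1,"tx": 0,"ty": 0,"tz": -20,"ax": 0,"ay": 0,"az": 0},{"hand": -1,"tx": 0,"ty": 0,"tz": -25,"ax": 0,"ay": 0,"az": 0},{"hand": -1,"tx": 0,"ty": 0,"tz": -25,"ax": 0,"ay": 0,"az": 0},{"hand": -1,"tx": 0,"ty": 0,"tz": -20,"ax": 0,"ay": 0,"az": 0},{"hand": -1,"tx": 0,"ty": 0,"tz": -15,"ax": 0,"ay": 0,"az": 0},{"hand": -1,"tx": 0,"ty": 0,"tz": 0,"ax": 0,"ay": 0,"az": 0},{"hand": -1,"tx": 0,"ty": 0,"tz": 0,"ax": 0,"ay": 0,"az": 0}]'

```text
time: 28.03
tcp_pos: [0.6495, 0.0712, 0.2973]
tcp_rot: [0.972, 0.234, 0.001, 0.0]
ft_force: [-0.4, 0.8, -1.8]
gripper_width: 0.0517
grasp_force: 30.0
```

Run:
```python
from h import *
print(cur().round(3));rows(cur(),T([.427,-.0555,.295],down(27)),mm=24)
```

```text
[[ 0.891  0.454  0.002  0.65 ]
 [ 0.454 -0.891  0.     0.071]
 [ 0.002  0.001 -1.     0.297]
 [ 0.     0.     0.     1.   ]]
11 rows t [-23.3   1.1   0.2] a [ 0.0001 -0.0002  0.    ]  total t [-255.8   11.8    1.7]
```

>>> step_arm --commands '[{"hand": -1,"tx": -23.3,"ty": 1.1,"tz": 0,"ax": 0,"ay": 0,"az": 0},{"hand": -1,"tx": -23.3,"ty": 1.1,"tz": 0,"ax": 0,"ay": 0,"az": 0},{"hand": -1,"tx": -23.3,"ty": 1.1,"tz": 0,"ax": 0,"ay": 0,"az": 0},{"hand": -1,"tx": -23.3,"ty": 1.1,"tz": 0,"ax": 0,"ay": 0,"az": 0},{"hand": -1,"tx": -23.3,"ty": 1.1,"tz": 0,"ax": 0,"ay": 0,"az": 0},{"hand": -1,"tx": -23.3,"ty": 1.1,"tz": 0,"ax": 0,"ay": 0,"az": 0},{"hand": -1,"tx": -23.3,"ty": 1.1,"tz": 0,"ax": 0,"ay": 0,"az": 0},{"hand": -1,"tx": -23.3,"ty": 1.1,"tz": 0,"ax": 0,"ay": 0,"az": 0},{"hand": -1,"tx": -23.3,"ty": 1.1,"tz": 0,"ax": 0,"ay": 0,"az": 0},{"hand": -1,"tx": -23.3,"ty": 1.1,"tz": 0,"ax": 0,"ay": 0,"az": 0},{"hand": -1,"tx": -23.3,"ty": 1.1,"tz": 0,"ax": 0,"ay": 0,"az": 0},{"hand": -1,"tx": 0,"ty": 0,"tz": 0,"ax": 0,"ay": 0,"az": 0}]'

```text
time: 29.03
tcp_pos: [0.4214, -0.0567, 0.2943]
tcp_rot: [0.972, 0.233, -0.003, -0.001]
ft_force: [-0.7, -0.7, -1.5]
gripper_width: 0.0514
grasp_force: 30.0
```

>>> step_arm --commands '[{"hand": -1,"tx": 0,"ty": 0,"tz": 0,"ax": 0,"ay": 0,"az": 0},{"hand": -1,"tx": 0,"ty": 0,"tz": 15,"ax": 0,"ay": 0,"az": 0},{"hand": -1,"tx": 0,"ty": 0,"tz": 25,"ax": 0,"ay": 0,"az": 0},{"hand": -1,"tx": 0,"ty": 0,"tz": 30,"ax": 0,"ay": 0,"az": 0},{"hand": -1,"tx": 0,"ty": 0,"tz": 30,"ax": 0,"ay": 0,"az": 0},{"hand": -1,"tx": 0,"ty": 0,"tz": 30,"ax": 0,"ay": 0,"az": 0},{"hand": -1,"tx": 0,"ty": 0,"tz": 25,"ax": 0,"ay": 0,"az": 0},{"hand": -1,"tx": 0,"ty": 0,"tz": 20,"ax": 0,"ay": 0,"az": 0},{"hand": -1,"tx": 0,"ty": 0,"tz": 13,"ax": 0,"ay": 0,"az": 0},{"hand": -1,"tx": 0,"ty": 0,"tz": 8,"ax": 0,"ay": 0,"az": 0},{"hand": -1,"tx": 0,"ty": 0,"tz": 0,"ax": 0,"ay": 0,"az": 0},{"hand": -1,"tx": 0,"ty": 0,"tz": 0,"ax": 0,"ay": 0,"az": 0}]'

```text
time: 30.03
tcp_pos: [0.4266, -0.0557, 0.0997]
tcp_rot: [0.972, 0.234, -0.0, -0.0]
ft_force: [0.5, 0.3, -1.4]
gripper_width: 0.0518
grasp_force: 30.0
```

Bottom is about 10 mm above the floor. Easing it down.

>>> step_arm --commands '[{"hand": -1,"tx": 0,"ty": 0,"tz": 3,"ax": 0,"ay": 0,"az": 0},{"hand": -1,"tx": 0,"ty": 0,"tz": 2,"ax": 0,"ay": 0,"az": 0},{"hand": -1,"tx": 0,"ty": 0,"tz": 1,"ax": 0,"ay": 0,"az": 0},{"hand": -1,"tx": 0,"ty": 0,"tz": 1,"ax": 0,"ay": 0,"az": 0},{"hand": -1,"tx": 0,"ty": 0,"tz": 1,"ax": 0,"ay": 0,"az": 0},{"hand": -1,"tx": 0,"ty": 0,"tz": 0,"ax": 0,"ay": 0,"az": 0},{"hand": -1,"tx": 0,"ty": 0,"tz": 0,"ax": 0,"ay": 0,"az": 0}]'

```text
time: 30.62
tcp_pos: [0.4264, -0.0559, 0.0921]
tcp_rot: [0.972, 0.234, 0.0, -0.0]
ft_force: [-0.1, -0.1, -1.8]
gripper_width: 0.0516
grasp_force: 30.0
```

>>> step_arm --commands '[{"hand": -1,"tx": 0,"ty": 0,"tz": 1,"ax": 0,"ay": 0,"az": 0},{"hand": -1,"tx": 0,"ty": 0,"tz": 1,"ax": 0,"ay": 0,"az": 0},{"hand": -1,"tx": 0,"ty": 0,"tz": 0,"ax": 0,"ay": 0,"az": 0},{"hand": -1,"tx": 0,"ty": 0,"tz": 0,"ax": 0,"ay": 0,"az": 0}]'

```text
time: 30.95
tcp_pos: [0.4267, -0.0561, 0.0905]
tcp_rot: [0.972, 0.234, 0.0, 0.0]
ft_force: [-0.9, -0.3, 7.0]
gripper_width: 0.0519
grasp_force: 30.0
```

Contact. Releasing and withdrawing.

>>> step_arm --commands '[{"hand": 1,"tx": 0,"ty": 0,"tz": 0,"ax": 0,"ay": 0,"az": 0},{"hand": 1,"tx": 0,"ty": 0,"tz": 0,"ax": 0,"ay": 0,"az": 0},{"hand": 1,"tx": 0,"ty": 0,"tz": 0,"ax": 0,"ay": 0,"az": 0},{"hand": 1,"tx": 0,"ty": 0,"tz": 0,"ax": 0,"ay": 0,"az": 0},{"hand": 1,"tx": 0,"ty": 0,"tz": 0,"ax": 0,"ay": 0,"az": 0},{"hand": 1,"tx": 0,"ty": 0,"tz": 0,"ax": 0,"ay": 0,"az": 0},{"hand": 1,"tx": 0,"ty": 0,"tz": 0,"ax": 0,"ay": 0,"az": 0},{"hand": 1,"tx": 0,"ty": 0,"tz": 0,"ax": 0,"ay": 0,"az": 0},{"hand": 1,"tx": 0,"ty": 0,"tz": -15,"ax": 0,"ay": 0,"az": 0},{"hand": 1,"tx": 0,"ty": 0,"tz": -25,"ax": 0,"ay": 0,"az": 0},{"hand": 1,"tx": 0,"ty": 0,"tz": -30,"ax": 0,"ay": 0,"az": 0},{"hand": 1,"tx": 0,"ty": 0,"tz": -30,"ax": 0,"ay": 0,"az": 0}]'

```text
time: 31.95
tcp_pos: [0.4255, -0.0557, 0.1907]
tcp_rot: [0.972, 0.234, -0.001, -0.001]
ft_force: [-0.1, -0.7, -1.0]
gripper_width: 0.088
grasp_force: 0.0
```

>>> step_arm --commands '[{"hand": 1,"tx": 0,"ty": 0,"tz": -30,"ax": 0,"ay": 0,"az": 0},{"hand": 1,"tx": 0,"ty": 0,"tz": -30,"ax": 0,"ay": 0,"az": 0},{"hand": 1,"tx": 0,"ty": 0,"tz": -30,"ax": 0,"ay": 0,"az": 0},{"hand": 1,"tx": 0,"ty": 0,"tz": -20,"ax": 0,"ay": 0,"az": 0},{"hand": 1,"tx": 0,"ty": 0,"tz": 0,"ax": 0,"ay": 0,"az": 0},{"hand": 1,"tx": 0,"ty": 0,"tz": 0,"ax": 0,"ay": 0,"az": 0},{"hand": 1,"tx": 0,"ty": 0,"tz": 0,"ax": 0,"ay": 0,"az": 0},{"hand": 1,"tx": 0,"ty": 0,"tz": 0,"ax": 0,"ay": 0,"az": 0}]'

```text
time: 32.62
tcp_pos: [0.4252, -0.0557, 0.2984]
tcp_rot: [0.972, 0.234, -0.001, -0.001]
ft_force: [0.9, 0.0, 0.2]
gripper_width: 0.0876
grasp_force: 0.0
```

Run:
```python
from h import *
s=read_state();print(s["time"],s["tcp_pos"],s["ft_force"])
p,_,_=panz("pics/w12.png");q,_=capture("side")
cv2.imwrite("pics/p4.png",cv2.resize(np.hstack([p,cv2.resize(q[60:390,230:480],(318,420))]),(800,383)))
```

```text
32.6167 [ 0.42515207 -0.05570248  0.29837825] [0.93829393 0.01836446 0.1927278 ]
pan z 466 [0.08295084 0.1056096  0.10681985]
```

View pics/p4.png

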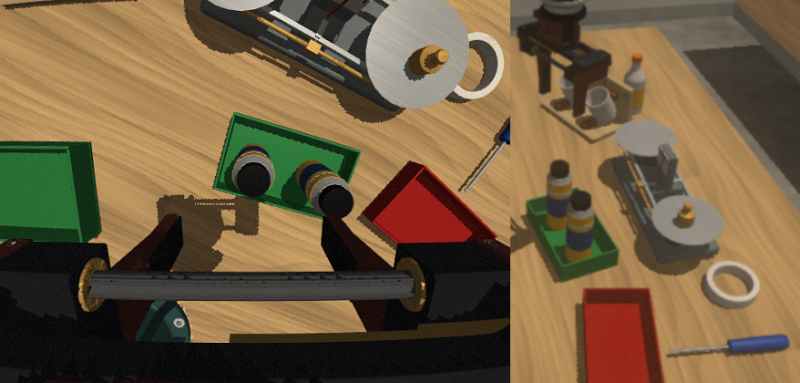

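Both cans stand upright in the small green tray, at (252,175) and (325,185). The load pan is back up at 0.1056, and the brass weight, glue, tape and screwdriver look undisturbed.

```bash
python3 -c "
from station import *
print(job_done())"
```

```text
the job is handed in; nothing more can be done
None
```

Both cans were weighed and sorted upright into the green keep tray: can_b was clearly heavier than the check weight and can_a about 15 g heavier; the job was handed in at about 33 s, and I have not seen the verdict.

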